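# Lock out the bench isolator

## Task

Isolate the liquid handler for service: first take the blue-capped bottle that stands in front of the isolator (the sloping box with the long bar handle and the hinged hasp) and stand it upright in the empty clear tray. Then turn the bar handle fully to off, anticlockwise until the bar lies level across the plate, and only then swing the hasp below it fully out, so that it stands square to the plate ready for a padlock. Leave the neighbouring box with the round knob and everything else as it is.

Things in the scene. Friction and masses are not known exactly. Their poses are not given: they have to be found in the camera images.
- isolator: Grey wedge housing fixed to the bench, 174 deep (x) x 150 wide (y) x 143 high; the one with bar handle and hasp (a look-alike without them stands beside it, on either side). Its aluminium plate slopes up at 35 degrees from 30 high at the front (x -85) to the back; outward normal (-0.574, 0, 0.819) here. Origin: centre of underside, on the bench; x to its back, z up.
- handle_grip (a point): Centre of the black bar handle, on its turning axis, 31 above the plate. Turns with it: x along the bar to its narrow nose, y across the bar, z out of the plate along the turning axis. Bar 98 long (50 to the nose end), 22 thick (nose 14), from 12 to 46 above the plate, on a round hub of radius 38, 14 high; its sides are free to pinch.
- isolator_handle (a joint): Handle angle (rad). 0 = on: nose points up the slope. 1.571 = off, at its stop: bar level, nose to the left as seen from the front. Grows counter-clockwise facing the plate; 0.2 N m of friction; stays where it is left. Starts between 0 and 0.7.
- hasp_bar (a point): Centre of the round black grip bar (14 diameter, 46 long) at the free lower end of the hasp, a slotted steel flap 46 wide, 60 long, flat on the plate below the handle, hinged at its upper edge. Closed, the bar's axis is 18 above the plate, 23 up from the slope's foot; its ends are free. y along the bar, z out of the plate while closed; turns with the hasp.
- hasp_hinge (a point): Centre of the hasp's hinge line (which runs along the point's y) at the face plate, 52 down the slope from the handle's axis. The bar, 60 from it along the flap and 18 off the flap, goes round this line.
- isolator_hasp (a joint): Angle of the hasp (rad): 0 = flat on the plate; grows as the free lower end swings up and out towards the robot; 1.5 = its stop, standing square to the plate. About 0.06 N m of friction; it stays where it is left. Starts between 0 and 0.2.
- selector: The neighbour, not to be operated: the same grey sloping housing, 174 x 150 x 143, fixed, with a small round knob (56 diameter, 28 high) and two small grey lenses instead of bar handle and hasp. Origin: centre of the underside.
- selector_knob (a joint): Angle of the neighbour's round knob (rad); starts anywhere and must stay as found.
- knob_mark (a point): White pointer line on the rim of the neighbour's round knob, 20 from its axis, on its top; it must stay within 6 of where it is found.
- bottle: The bottle to clear away: round, clear, blue screw cap, 57 diameter, 125 high (straight up to about 88, shoulder above, cap 28 wide from 111), 0.11 to 0.22 kg, standing just in front of the isolator. Origin: centre of its base; z up.
- tray: Empty shallow clear tub at the left, loose on the bench, 272 long (its y) x 112 wide (its x) x 36 high over the rim; inside 256 x 96 with a floor 2 thick. Origin: centre of the underside.
- jar: Bystander: clear jar with a white cap, 47 diameter, 80 high, by the isolator's front right corner. Origin: centre of base.
- tall_bottle: Bystander, fixed: clear bottle with a wide white cap, 70 diameter, 169 high, in front of the neighbour. Origin: centre of base.
- tape_roll: Bystander, fixed: roll of tape lying flat, 90 diameter, 19 high. Origin: centre of underside.
- marker: Bystander: black marker pen, 137 long (its y), 14 thick, lying at the front of the bench. Origin: underside.
- cassette: Bystander: black nozzle cassette, 32 (x) x 110 (y) x 34 high, behind the stop station. Origin: centre of underside.
- tissue_box: Bystander, fixed: tissue box, 117 (x) x 231 (y) x 127 high, at the right. Origin: centre of underside.
- flask: Bystander, fixed: bottle with a blue cap, 87 diameter, 194 high, at the right. Origin: centre of base.
- stop_box: Bystander, fixed: emergency stop station, 76 x 97 x 111 high, between the tray and the housings. Origin: centre of underside.
Mind the look-alikes: they are no part of the job. Leave any red look-alike of the bottle alone.

How it is judged:
By the outcome, as a careful person would: the job done as asked, in the order asked, and still so for the second after the job is handed in, with the robot touching nothing.
It also fails if it takes over 67 s, if anything falls off the work surface, if the arm or the gripper's body presses on something with over 40 N, if the wrist force passes 120 N, or if a joint passes its speed limit or range.

## Robot

A 6-joint arm with a two-finger parallel gripper is mounted at the origin on a cart in front of the work surface, level with it; the furniture and walls round the work are solid. World frame = base frame: x ahead of the robot, y to its left, z up, the work surface at z = 0. Lengths are in m, angles in rad, forces in N, time in s.
With the tool pointing down it reaches from about 0.375 to 0.9 m from the base axis. Payload 3.1 kg.
Tool frame: the origin (TCP) lies midway between the tips of the shut fingers; the grasp point (between the pads) lies 19 mm behind it; z points along the fingers, y is the direction in which the jaws open and shut (so a half turn about z gives the same grasp; the last joint's range is limited). The gripper opens to 87 mm and grips with 3 to 60 N. Pads are 19 mm wide; open, the fingers measure 117 mm over their backs; the gripper's body (75 mm by 190 mm) begins 51 mm behind the grasp point.
Start: joints at [-1.383, 0.527, 1.433, -0, 1.181, -0.178], TCP at [0.224, -0.583, 0.223] pointing down, gripper open.
Joint ranges: [-3.08, 3.08], [-0.75, 2.2], [0.22, 2.44], [-1.43, 4.57], [0, 2.65], [-2.85, 2.85]. Speed limits (rad/s): [2.79, 2.79, 3.14, 3.14, 3.14, 3.14].

## Interface

Orientations are given as a unit quaternion [x, y, z, w].
In Python, from rig import robot gives the robot as it stands.
- The arm moves only by the tool move_arm, never from a script. Its argument "rows" is one flat list of numbers, 7 for each row, row after row: the shift along the world's x, y, z in mm, then the turn, a rotation vector about the world's x, y, z in rad, then the closure, from 0 (fully open) to 1 (shut). A call has 1 to 12 rows; each row shifts and turns the commanded pose from where the row before left it; what a row does not reach is not made up. A row lasts 1/10 s, in which the tool goes at most 50 mm and 8.59 degrees, less where a joint would pass 70% of its speed; a pose out of reach is approached as far as the arm can. A call with a gripper value outside its range is refused whole. The fingers move at their own pace and stop on an object; "grip_force" is the grip in N (left out, the last holds). Time passes only in rows, so rows that do not move let the fingers close. It gives the time, the measured TCP pose, the force and the opening at its end, in the units of the state.
- robot.get_obs(): the state, without advancing time (a new reading comes with each control period).
- robot.camera(name): name is "scene" or "top"; returns a dict with "color" (384x512x3 uint8, red, green, blue), "z_map" (384x512 float32, m along the optical axis (not along the pixel's ray), 0 where there is no reading), "camera_matrix" (3x3 intrinsics, pixels), "R" (3x3) and "t" (3): a world point X has camera coordinates R X + t. Camera axes: x right, y down, z forward; pixel columns grow to the right and rows downward; lengths in m; the calibration is good to about 2 mm. A picture is of the moment at which its call begins.
- robot.hand_in(): hands the job in, once; it reports no verdict.
Trained networks look in the newest picture that a camera, given by its name, has taken for a name from the list of things; names that differ only in an ending like _2 or _b are one class to them, and where a whole thing is asked for, a point or a joint stands for the part that bears it (a point fixed in the world has none). Each returns a list of dicts, best first, with "conf" (0 to 1); they miss things now and then, are a little off and sometimes report something else, mostly with a low value. They report only what shows in the picture. A call takes as long as a camera call. They do not tell look-alikes from the thing itself.
- robot.search_frame(camera, thing): "at" ([column, row] in pixels, amid what is visible of it).
- robot.spot_point(camera, thing): "at" ([column, row] in pixels: a listed point, or the origin of a listed thing).
The state is a dict: "time": time; "q": joint angles; "joint_velocities": joint speeds; "joint_torque": joint torques, N m; "position": TCP position; "tool_rot": TCP orientation; "ft_force": force on the tool from outside, world axes, zero at the start; "moment": the same for the moment, N m; "grip_width": finger opening in m.
Only numpy, scipy, OpenCV 4.12 (cv2) and the standard library are available. Lean on these libraries where they do the work, as an engineer would, in place of code of your own. Each camera call takes 0.05 s, during which the arm holds its last target.

## Working session

There is one attempt and no reset: what is moved stays moved. The work goes in short steps, Python scripts to look and compute and a tool call to move; the robot and the scene stay as the last step left them, time stands still between calls to the robot, and variables do not carry over. Pictures are saved under pics/ and viewed, and the job is handed in when it is done.

Besides the shell and the picture viewer there is one more tool, called after ">>>" as name(argument=value, ...) on one line, values as JSON. move_arm: Moves the arm, as the interface text tells. Its arguments: {"type":"object","properties":{"rows":{"type":"array","items":{"type":"number"}},"grip_force":{"type":"number"}},"required":["rows"]}

```bash
ls; mkdir -p pics
cat > h.py <<'E'
import numpy as np,cv2
from rig import robot
def save(c,name,s=1.5):
    im=cv2.cvtColor(c["color"],cv2.COLOR_RGB2BGR)
    cv2.imwrite("pics/"+name,cv2.resize(im,None,fx=s,fy=s,interpolation=cv2.INTER_CUBIC))
def ray(c,uv):
    K=c["camera_matrix"];R=c["R"];o=-R.T@c["t"]
    d=R.T@np.linalg.inv(K)@np.array([uv[0],uv[1],1.]);return o,d
def atz(c,uv,z):
    o,d=ray(c,uv);return o+d*(z-o[2])/d[2]
def px(c,uv):
    u,v=int(round(uv[0])),int(round(uv[1]));z=c["z_map"][v,u];o,d=ray(c,uv);return o+d*z
def proj(c,X):
    p=c["camera_matrix"]@(c["R"]@np.array(X)+c["t"]);return p[:2]/p[2]
E
python3 - <<'E'
from h import *
np.set_printoptions(precision=4,suppress=True)
C={}
for n in("scene","top"):
    c=robot.camera(n);C[n]=c;save(c,n+"0.png")
    print(n,-c["R"].T@c["t"],c["R"][2])
    for t in["isolator","selector","bottle","tray","jar","tall_bottle","stop_box","tape_roll","handle_grip","hasp_bar","hasp_hinge","knob_mark"]:
        for r in robot.spot_point(n,t)[:3]:
            print(t,np.round(r["at"],1),round(r["conf"],2),"z0:",atz(c,r["at"],0),"px",px(c,r["at"]))
np.save("c0.npy",C,allow_pickle=True)
o=robot.get_obs();print(o)
E
```

```text
pics
scene [-0.452  -0.6907  1.0148] [ 0.6774  0.3503 -0.6468]
isolator [296.1 212.2] 0.64 z0: [ 0.5948 -0.3134  0.    ] px [ 0.5432 -0.332   0.05  ]
selector [236.6 188.8] 0.92 z0: [ 0.6053 -0.0433  0.    ] px [ 0.5463 -0.0795  0.0567]
selector [358.6 242.6] 0.67 z0: [ 0.5575 -0.5709  0.    ] px [ 0.3805 -0.5919  0.1779]
bottle [188.1 212. ] 0.91 z0: [0.3954 0.0466 0.    ] px [0.3671 0.0219 0.034 ]
bottle [391.1 292. ] 0.82 z0: [ 0.4027 -0.7229  0.    ] px [ 0.3718 -0.7218  0.0366]
bottle [242.1 226.2] 0.78 z0: [ 0.4289 -0.1708  0.    ] px [ 0.4027 -0.1863  0.0301]
jar [303.4 246.3] 0.66 z0: [ 0.4467 -0.4069  0.    ] px [ 0.421  -0.415   0.0289]
jar [222.2 210. ] 0.45 z0: [ 0.468  -0.0604  0.    ] px [ 0.4349 -0.0831  0.0365]
tall_bottle [222.4 211.1] 0.56 z0: [ 0.4631 -0.0644  0.    ] px [ 0.4326 -0.0853  0.0339]
tape_roll [159.3 200.9] 0.45 z0: [0.393  0.1827 0.    ] px [ 0.3946  0.1843 -0.002 ]
handle_grip [303.3 182.4] 0.84 z0: [ 0.778  -0.2651  0.    ] px [ 0.5956 -0.3282  0.1505]
hasp_bar [287.7 208.9] 0.68 z0: [ 0.5962 -0.2774  0.    ] px [ 0.54   -0.2995  0.0544]
hasp_bar [2
[... 1019 characters left out ...]
0: [0.385  0.1829 0.    ] px [0.3841 0.1826 0.0021]
knob_mark [217.8 168.4] 0.7 z0: [ 0.7027 -0.058   0.    ] px [ 0.6314 -0.0567  0.1121]
knob_mark [161.2 188.7] 0.62 z0: [0.6398 0.2007 0.    ] px [0.6249 0.1967 0.0251]
{'time': 1.3, 'q': array([-1.3825,  0.5275,  1.4327,  0.    ,  1.1814, -0.1785]), 'joint_velocities': array([ 0.0004, -0.0015,  0.0004,  0.0001,  0.0006, -0.0014]), 'joint_torque': array([ -0.0007, -44.0023, -17.6982,   0.0633,   0.0505,  -0.    ]), 'position': array([ 0.2242, -0.5834,  0.2225]), 'tool_rot': array([ 0.9832,  0.1823,  0.    , -0.    ]), 'ft_force': array([0.1112, 0.1293, 0.1952]), 'moment': array([ 0.0157,  0.0005, -0.0523]), 'grip_width': 0.0868855046571048}
```

View pics/scene0.png

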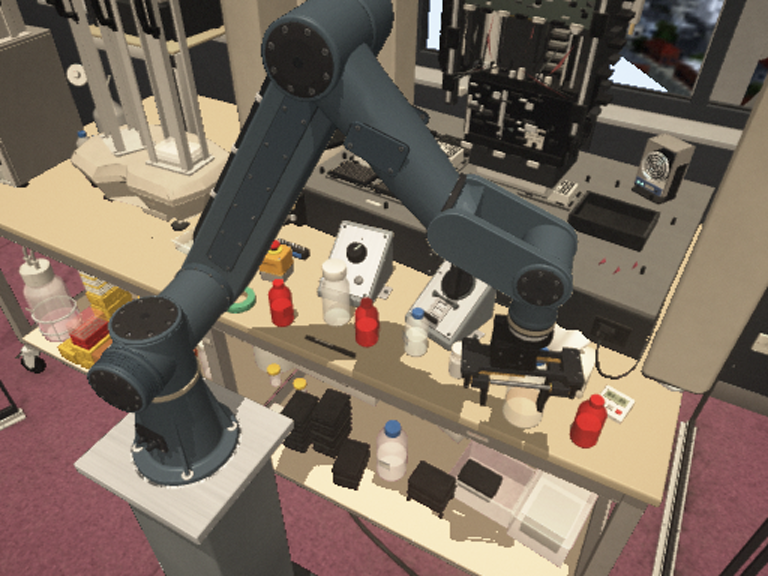

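View pics/top0.png

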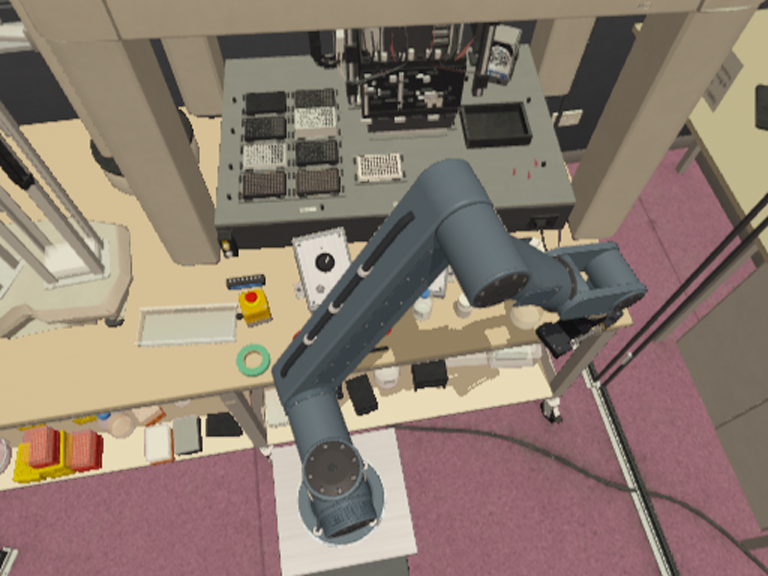

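Run:
```python
from h import *
C=np.load("c0.npy",allow_pickle=True).item()
c=C["scene"];im=cv2.cvtColor(c["color"],cv2.COLOR_RGB2BGR)
cv2.imwrite("pics/z1.png",cv2.resize(im[150:270,200:350],None,fx=5.2,fy=5,interpolation=cv2.INTER_CUBIC))
# plate points
z=c["z_map"]
H,W=z.shape;vv,uu=np.mgrid[0:H,0:W]
K=c["camera_matrix"];P=np.stack([(uu-K[0,2])/K[0,0]*z,(vv-K[1,2])/K[1,1]*z,z],-1)
X=(P-c["t"])@c["R"]
np.save("X0.npy",X)
for (u0,u1,v0,v1,n) in[(270,330,170,235,"iso"),(210,265,145,210,"sel")]:
    pts=X[v0:v1,u0:u1].reshape(-1,3);pts=pts[(pts[:,2]>0.03)&(pts[:,2]<0.15)]
    best=0;rng=np.random.default_rng(0)
    for i in range(3000):
        a,b,d=pts[rng.choice(len(pts),3,False)];nn=np.cross(b-a,d-a);l=np.linalg.norm(nn)
        if l<1e-6: continue
        nn/=l
        if nn[2]<0:nn=-nn
        if abs(nn[2]-.819)>.03: continue
        k=np.abs((pts-a)@nn)<.0025
        if k.sum()>best:best=k.sum();B=(k)
    q=pts[B];m=q.mean(0);u,s,vt=np.linalg.svd(q-m);nn=vt[2]*np.sign(vt[2][2])
    print(n,best,len(pts),m,nn,"yaw",np.arctan2(-nn[1],-nn[0]))
    print(q.min(0),q.max(0))
```

```text
iso 546 2398 [ 0.57714135 -0.32639551  0.07941732] [-0.54675658  0.16725736  0.82041588] yaw -0.29686836914433157
[ 0.50427074 -0.40634133  0.0314598 ] [ 0.6661587  -0.2391118   0.12842452]
sel 612 2486 [ 0.61289623 -0.06076194  0.09556312] [-0.5601834  -0.08451176  0.82404631] yaw 0.1497352626076972
[ 0.51978993 -0.12767292  0.03103084] [0.69063743 0.03176434 0.14429604]
```

View pics/z1.png

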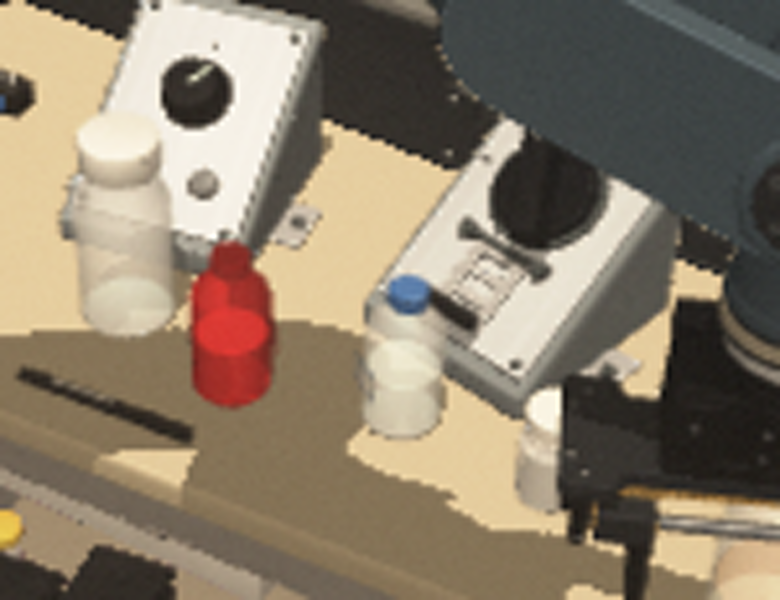

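Run:
```python
from h import *
np.set_printoptions(precision=4,suppress=True)
C=np.load("c0.npy",allow_pickle=True).item()
for n,r in(("scene",(270,290,195,220)),("top",(270,295,185,210))):
    c=C[n];hsv=cv2.cvtColor(c["color"],cv2.COLOR_RGB2HSV)
    u0,u1,v0,v1=r;m=(hsv[...,0]>95)&(hsv[...,0]<125)&(hsv[...,1]>110)
    vs,us=np.nonzero(m[v0:v1,u0:u1]);uv=(us.mean()+u0,vs.mean()+v0);print(n,len(us),uv,atz(c,uv,.119))
    im=cv2.cvtColor(c["color"],cv2.COLOR_RGB2BGR)
c=C["top"]
print([atz(c,(u/1.5,v/1.5),.036) for u,v in((140,305),(237,305),(133,347),(240,342))])
cv2.imwrite("pics/z2.png",cv2.resize(im[180:250,70:220],None,fx=5,fy=5,interpolation=cv2.INTER_CUBIC))
```

```text
scene 22 (np.float64(277.8181818181818), np.float64(207.5)) [ 0.4632 -0.2933  0.119 ]
top 17 (np.float64(283.2352941176471), np.float64(195.47058823529412)) [ 0.4558 -0.2992  0.119 ]
[array([0.5954, 0.4798, 0.036 ]), array([0.5499, 0.2124, 0.036 ]), array([0.4693, 0.4954, 0.036 ]), array([0.4355, 0.2107, 0.036 ])]
```

View pics/z2.png

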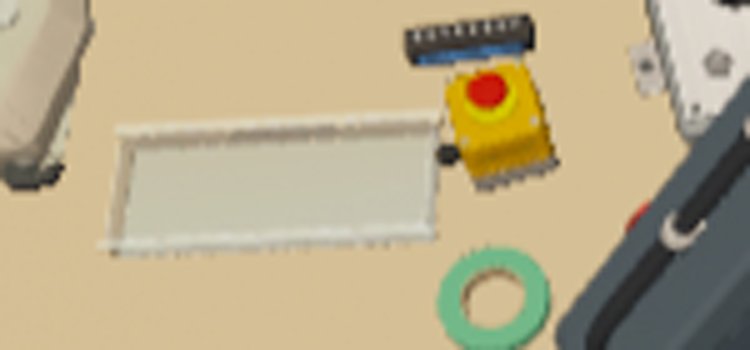

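>>> move_arm(rows=[10,10,10,0,0,-0.045,0,30,35,10,0,0,-0.045,0,30,38,10,0,0,-0.045,0,30,38,5,0,0,-0.045,0,30,38,5,0,0,-0.045,0,30,38,0,0,0,-0.045,0,30,38,0,0,0,-0.05,0,25,35,0,0,0,-0.05,0,10,10,0,0,0,0,0])

```text
time: 2.2
position: [0.4506, -0.2995, 0.2627]
tool_rot: [1.0, 0.0, 0.0, -0.001]
ft_force: [0.1, -0.5, 0.2]
grip_width: 0.087
```

Run:
```python
from h import *
np.set_printoptions(precision=4,suppress=True)
for n,r in(("scene",(265,300,190,225)),("top",(265,300,180,215))):
    c=robot.camera(n);im=cv2.cvtColor(c["color"],cv2.COLOR_RGB2BGR)
    cv2.imwrite("pics/b_%s.png"%n,cv2.resize(im[140:260,200:350],None,fx=5,fy=5,interpolation=cv2.INTER_CUBIC))
    for t in("bottle","handle_grip","hasp_bar","hasp_hinge"):
      for q in robot.spot_point(n,t)[:4]: print(n,t,np.round(q["at"],1),round(q["conf"],2),atz(c,q["at"],0),px(c,q["at"]))
    hsv=cv2.cvtColor(c["color"],cv2.COLOR_RGB2HSV)
    u0,u1,v0,v1=r;m=(hsv[...,0]>95)&(hsv[...,0]<125)&(hsv[...,1]>110)&(hsv[...,2]>80)
    vs,us=np.nonzero(m[v0:v1,u0:u1])
    if len(us): uv=(us.mean()+u0,vs.mean()+v0);print(n,len(us),uv,atz(c,uv,.119))
```

```text
scene bottle [246.4 223.7] 0.9 [ 0.4479 -0.1782  0.    ] [ 0.4153 -0.1968  0.0368]
scene bottle [388.  292.3] 0.87 [ 0.3969 -0.7147  0.    ] [ 0.3716 -0.714   0.0302]
scene bottle [273.2 234.2] 0.85 [ 0.4479 -0.2887  0.    ] [ 0.4318 -0.2959  0.0181]
scene bottle [237.2 162. ] 0.72 [0.7687 0.0501 0.    ] [ 0.6103 -0.0461  0.1317]
scene handle_grip [298.6 185. ] 0.74 [ 0.7524 -0.2548  0.    ] [ 0.588  -0.3143  0.1385]
scene hasp_bar [287.5 209.9] 0.61 [ 0.5906 -0.2791  0.    ] [ 0.538  -0.2999  0.0512]
scene hasp_hinge [297.1 198.9] 0.6 [ 0.6682 -0.2852  0.    ] [ 0.5728 -0.3197  0.0864]
scene 23 (np.float64(277.82608695652175), np.float64(207.47826086956522)) [ 0.4634 -0.2933  0.119 ]
top bottle [382.7 208. ] 0.78 [ 0.3854 -0.7296  0.    ] [ 0.3701 -0.7132  0.0359]
top bottle [254.1 214.4] 0.59 [ 0.4482 -0.1803  0.    ] [ 0.4047 -0.1717  0.0932]
top bottle [205.4 236.1] 0.55 [0.3846 0.0347 0.    ] [0.3592 0.0317 0.0599]
top handle_grip [224.4 213.5] 0.66 [ 0.4736 -0.0566  0.    ] [ 0.4345 -0.0557  0.0809]
top handle_grip [279.  175.6] 0.28 [ 0.6189 -0.3238  0.    ] [ 0.4142 -0.2575  0.3531]
top hasp_bar [278.4 189.9] 0.67 [ 0.5475 -0.3062  0.    ] [ 0.512  -0.2945  0.0667]
top hasp_bar [241.2 235.6] 0.17 [ 0.362  -0.1111  0.    ] [ 0.3585 -0.1107  0.0086]
top hasp_hinge [124.7 221.4] 0.73 [0.5075 0.361  0.    ] [0.5069 0.3607 0.0012]
top hasp_hinge [281.  174.7] 0.44 [ 0.622  -0.3336  0.    ] [ 0.4202 -0.2663  0.3468]
top 28 (np.float64(282.5), np.float64(194.78571428571428)) [ 0.4593 -0.297   0.119 ]
```

View pics/b_scene.png

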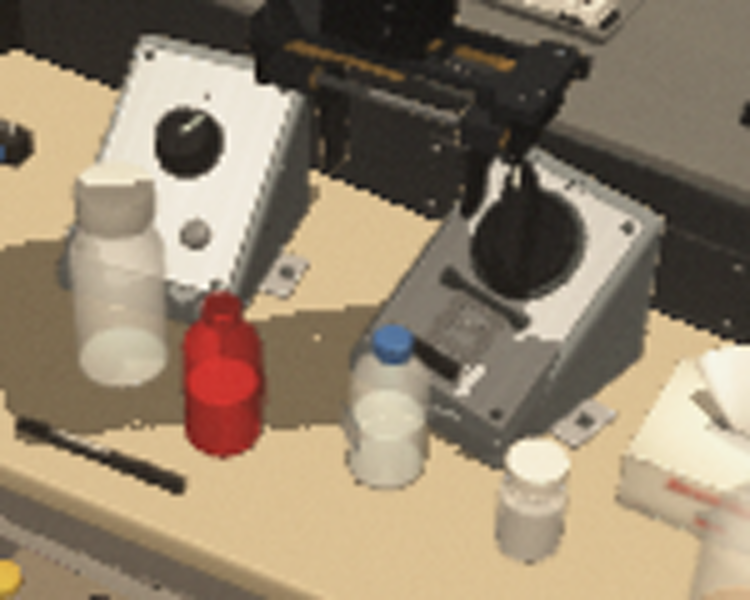

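View pics/b_top.png

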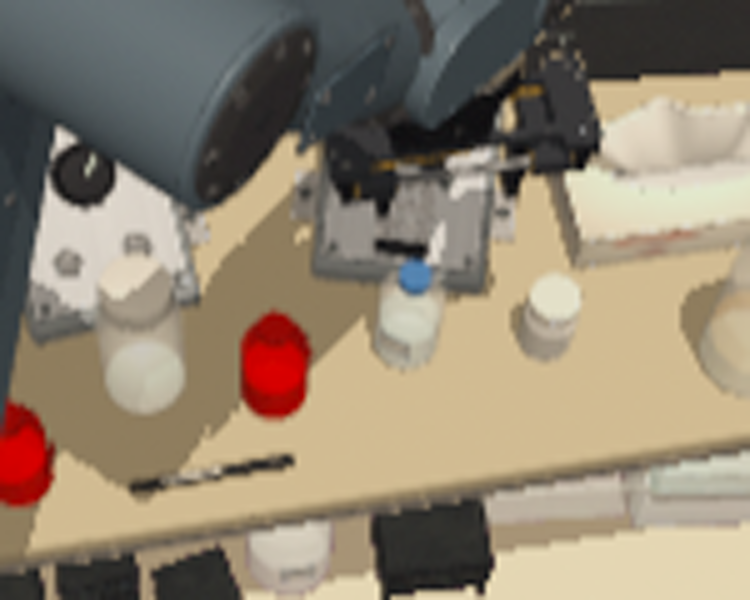

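>>> move_arm(rows=[8,3,-30,0,0,0,0,0,0,-45,0,0,0,0,0,0,-45,0,0,0,0,0,0,-40,0,0,0,0,0,0,-30,0,0,0,0,0,0,-10,0,0,0,0,0,0,0,0,0,0,1,0,0,0,0,0,0,1,0,0,0,0,0,0,1,0,0,0,0,0,0,1,0,0,0,0,0,0,1,0,0,0,0,0,0,1], grip_force=25)

```text
time: 3.9
position: [0.4575, -0.3002, 0.0637]
tool_rot: [1.0, -0.002, 0.001, 0.0]
ft_force: [0.0, 2.6, 6.9]
grip_width: 0.0555
```

>>> move_arm(rows=[0,0,10,0,0,0,1,0,0,30,0,0,0,1,0,0,40,0,0,0,1,0,0,45,0,0,0,1,0,0,45,0,0,0,1,0,0,30,0,0,0,1,0,0,0,0,0,0,1])

```text
time: 4.6
position: [0.4594, -0.3027, 0.2679]
tool_rot: [1.0, -0.002, 0.004, 0.004]
ft_force: [1.2, -1.6, -2.4]
grip_width: 0.055
```

Run:
```python
from h import *
np.set_printoptions(precision=4,suppress=True)
c=robot.camera("scene");save(c,"lift.png");print(robot.get_obs()["grip_width"])
```

```text
0.0552784825085717
```

View pics/lift.png

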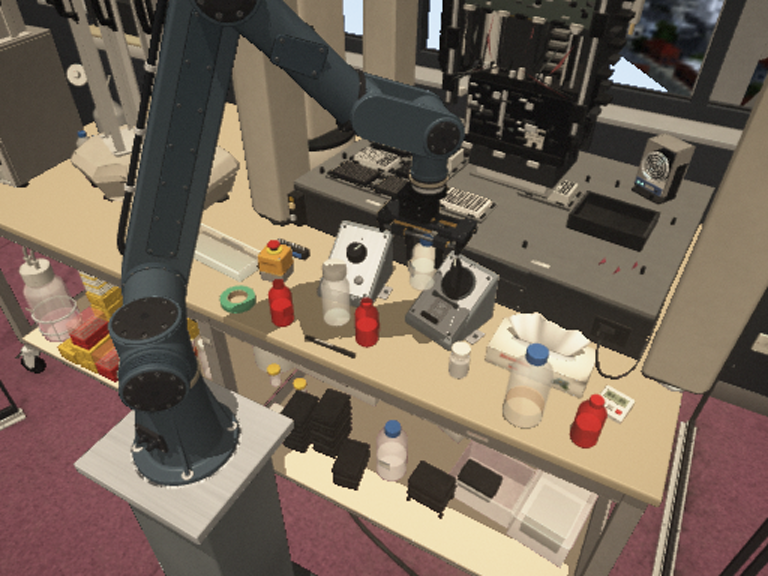

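>>> move_arm(rows=[0,15,5,0,0,0,1,0,30,5,0,0,0,1,0,42,0,0,0,0,1,0,45,0,0,0,0,1,0,45,0,0,0,0,1,0,45,0,0,0,0,1,0,45,0,0,0,0,1,5,45,0,0,0,0,1,10,45,0,0,0,0,1,10,45,0,0,0,0,1,10,45,0,0,0,0,1,10,45,0,0,0,0,1])

```text
time: 5.85
position: [0.4997, 0.1939, 0.2703]
tool_rot: [1.0, -0.001, -0.003, 0.0]
ft_force: [0.2, -0.6, -2.1]
grip_width: 0.0551
```

>>> move_arm(rows=[6,45,0,0,0,0,1,0,45,0,0,0,0,1,0,40,0,0,0,0,1,0,25,0,0,0,0,1,0,10,0,0,0,0,1,0,0,0,0,0,0,1,0,0,0,0,0,0,1])

```text
time: 6.55
position: [0.5072, 0.3553, 0.2713]
tool_rot: [1.0, -0.002, -0.001, 0.001]
ft_force: [0.1, -1.3, -1.9]
grip_width: 0.0552
```

Run:
```python
from h import *
np.set_printoptions(precision=4,suppress=True)
D={}
for n in("scene","top"):
    c=robot.camera(n);D[n]=c;save(c,"tr_%s.png"%n)
np.save("c1.npy",D,allow_pickle=True)
im=cv2.cvtColor(D["scene"]["color"],cv2.COLOR_RGB2BGR)
cv2.imwrite("pics/iso.png",cv2.resize(im[150:240,255:345],None,fx=6.6,fy=6.6,interpolation=cv2.INTER_CUBIC))
im=cv2.cvtColor(D["top"]["color"],cv2.COLOR_RGB2BGR)
cv2.imwrite("pics/iso_t.png",cv2.resize(im[150:220,240:330],None,fx=6.6,fy=6.6,interpolation=cv2.INTER_CUBIC))
o=robot.get_obs();print(o["grip_width"],o["position"],o["q"])
for n in D:
    for t in("handle_grip","hasp_bar","hasp_hinge","isolator"):
      for q in robot.spot_point(n,t)[:3]: print(n,t,np.round(q["at"],1),round(q["conf"],2),atz(D[n],q["at"],0),px(D[n],q["at"]))
```

```text
0.05532576992702483 [0.508  0.355  0.2722] [ 0.4301  0.4712  1.3871 -0.0006  1.2849  2.0059]
scene handle_grip [300.9 187.2] 0.84 [ 0.7437 -0.269   0.    ] [ 0.5828 -0.3257  0.1366]
scene hasp_bar [287.1 210.3] 0.7 [ 0.5878 -0.2787  0.    ] [ 0.5171 -0.3067  0.069 ]
scene hasp_bar [135.6 131.6] 0.36 [0.7451 0.6148 0.    ] [0.4921 0.339  0.2144]
scene isolator [298.5 213.3] 0.78 [ 0.5936 -0.3239  0.    ] [ 0.5392 -0.343   0.0528]
top handle_grip [283.6 161.5] 0.55 [ 0.6893 -0.3599  0.    ] [ 0.5947 -0.328   0.1509]
top hasp_bar [278.5 191.1] 0.51 [ 0.5415 -0.3054  0.    ] [ 0.5123 -0.2957  0.0552]
top hasp_hinge [279.5 190.7] 0.72 [ 0.5427 -0.3101  0.    ] [ 0.51   -0.2991  0.0619]
top hasp_hinge [280.6 175.5] 0.42 [ 0.6182 -0.3309  0.    ] [ 0.5693 -0.3147  0.0845]
top hasp_hinge [284.2 161.6] 0.25 [ 0.6883 -0.3625  0.    ] [ 0.5939 -0.3304  0.1507]
top isolator [281.9 182.5] 0.6 [ 0.5817 -0.3292  0.    ] [ 0.5491 -0.3179  0.0588]
```

View pics/tr_top.png

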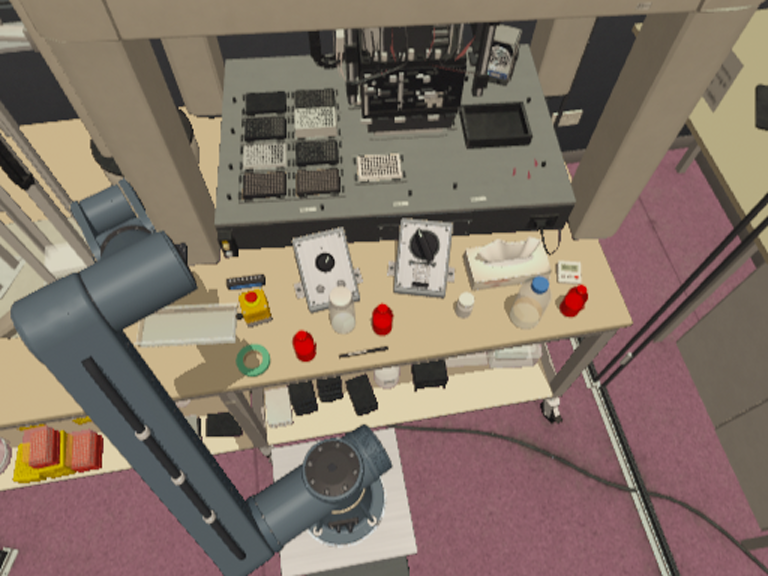

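View pics/iso.png

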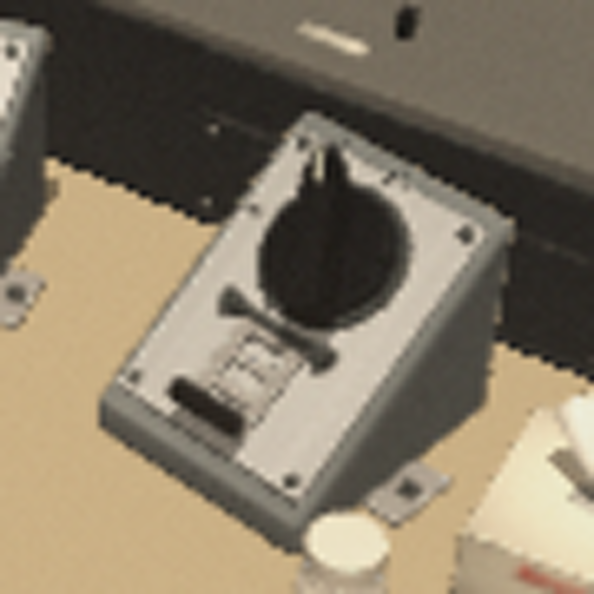

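View pics/iso_t.png

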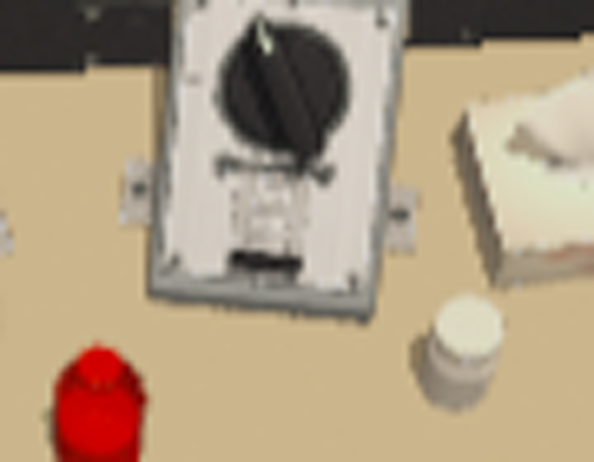

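View pics/tr_scene.png

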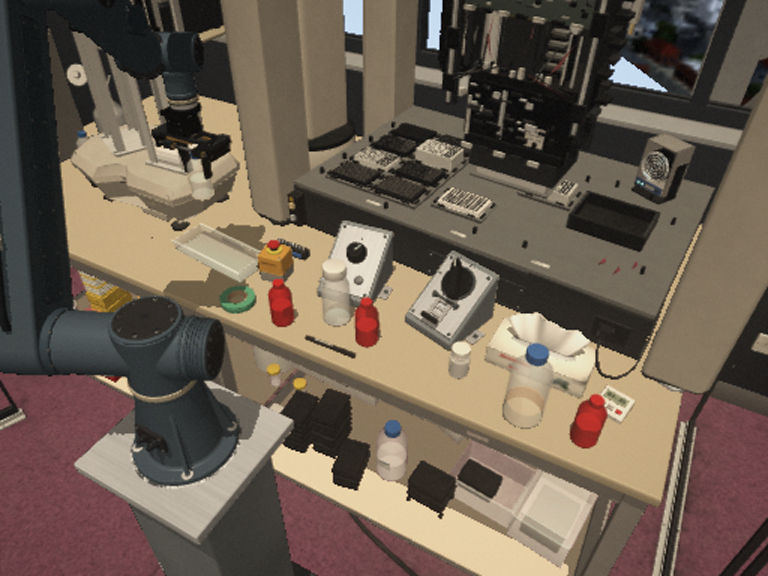

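```bash
cat > iso.py <<'E'
from h import *
from scipy.optimize import least_squares
a=np.deg2rad(35);ca,sa=np.cos(a),np.sin(a)
def loc(s,y,n): # up-slope s mm, lateral y, off-plate n -> isolator local (m)
    return np.array([-85+s*ca-n*sa, y, 30+s*sa+n*ca])/1000
def W(p,l): # p=x,y,yaw
    c,s=np.cos(p[2]),np.sin(p[2]);return np.array([p[0]+c*l[0]-s*l[1],p[1]+s*l[0]+c*l[1],l[2]])
def overlay(c,p,name,box,hang=None,f=6.6,n2=None,th=0):
    u0,u1,v0,v1=box;im=cv2.cvtColor(c["color"],cv2.COLOR_RGB2BGR)
    im=cv2.resize(im[v0:v1,u0:u1],None,fx=f,fy=f,interpolation=cv2.INTER_CUBIC)
    def L(A,B,col):
        q=[tuple(int(round(t)) for t in (proj(c,W(p,x))-[u0-.5,v0-.5])*f) for x in(A,B)];cv2.line(im,q[0],q[1],col,1)
    for y in(-75,75):
        L(loc(0,y,0),loc(197,y,0),(0,255,0));L(loc(0,y,0),np.array([-85,y,0])/1000,(0,255,0))
    for s in(0,197):L(loc(s,-75,0),loc(s,75,0),(0,255,0))
    L(np.array([-.085,-.075,0]),np.array([-.085,.075,0]),(0,255,0))
    t=np.linspace(0,2*np.pi,33)
    for i in range(32):L(loc(135+38*np.cos(t[i]),38*np.sin(t[i]),14),loc(135+38*np.cos(t[i+1]),38*np.sin(t[i+1]),14),(0,255,255))
    # hasp
    ch,sh=np.cos(th),np.sin(th)
    s=83-60*ch-18*sh*0; 
    bs=83-(60*ch-18*sh); bn=60*sh+18*ch
    L(loc(bs,-23,bn),loc(bs,23,bn),(0,0,255));L(loc(83,-23,0),loc(83,23,0),(0,0,255))
    if hang is not None:
        h=hang
        for w in(-11,11):
          L(loc(135+48*np.cos(h)-w*np.sin(h),48*np.sin(h)+w*np.cos(h),46),loc(135-48*np.cos(h)-w*np.sin(h),-48*np.sin(h)+w*np.cos(h),46),(255,0,255))
    cv2.imwrite("pics/"+name,im)
E
python3 - <<'E'
from iso import *
np.set_printoptions(precision=4,suppress=True)
C=np.load("c1.npy",allow_pickle=True).item();c=C["scene"]
def un(b,q,f=6.6):return np.array(q)/f+b-.5
S=[((0,75),(103,402)),((0,-75),(302,512)),((197,75),(307,116)),((197,-75),(508,228))]
obs=[("scene",loc(s,y,0),un([255,150],q)) for (s,y),q in S]
obs+=[("scene",loc(23,0,18),un([255,150],(206,406)))]
obs+=[("top",loc(23,0,18),un([240,150],(265,262))),("top",loc(0,75,0),un([240,150],(150,285))),("top",loc(0,-75,0),un([240,150],(370,308)))]
f=lambda p:np.concatenate([proj(C[n],W(p,l))-q for n,l,q in obs])
r=least_squares(f,[.59,-.325,-.2],loss="soft_l1");p=r.x;print(p,np.round(r.fun.reshape(-1,2),1))
r.x.tofile("p.bin")
z=c["z_map"];H,Wd=z.shape;vv,uu=np.mgrid[0:H,0:Wd];K=c["camera_matrix"]
X=(np.stack([(uu-K[0,2])/K[0,0]*z,(vv-K[1,2])/K[1,1]*z,z],-1)-c["t"])@c["R"]
pts=X[165:230,270:333].reshape(-1,3);d=pts-[p[0],p[1],0];cy,sy=np.cos(p[2]),np.sin(p[2])
l=np.c_[cy*d[:,0]+sy*d[:,1],-sy*d[:,0]+cy*d[:,1],d[:,2]]*1000
n=-sa*(l[:,0]+85)+ca*(l[:,2]-30);k=(abs(n)<6)&(abs(l[:,1])<70)&(l[:,0]<70);q=pts[k];print(k.sum(),np.median(n[k]))
for i in range(3):
    m=q.mean(0);vt=np.linalg.svd(q-m,full_matrices=False)[2][2];vt*=np.sign(vt[2]);q=q[abs((q-m)@vt)<.003]
print(vt,"yaw",np.arctan2(-vt[1],-vt[0]),len(q))
overlay(C["scene"],p,"ov_s.png",(255,345,150,240),hang=.3,th=.1)
overlay(C["top"],p,"ov_t.png",(240,330,135,215),hang=.3,th=.1)
E
```

```text
[ 0.5931 -0.3251 -0.2968] [[-0.8 -1.9]
 [-0.4  1.9]
 [-1.1 -0.6]
 [ 0.4  0.4]
 [ 0.5  0.7]
 [ 0.1 -0.2]
 [-0.5 -0.8]
 [ 1.1 -0.3]]
1202 -0.4649059028270548
[-0.5551  0.1631  0.8156] yaw -0.285773245477515 808
```

View pics/ov_s.png

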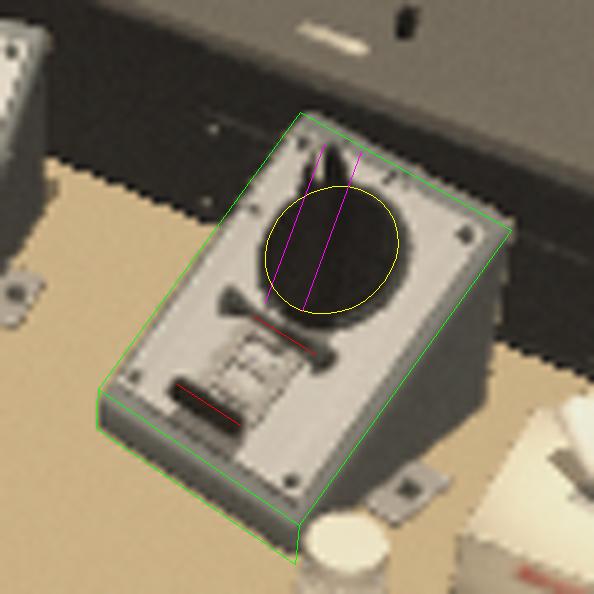

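View pics/ov_t.png

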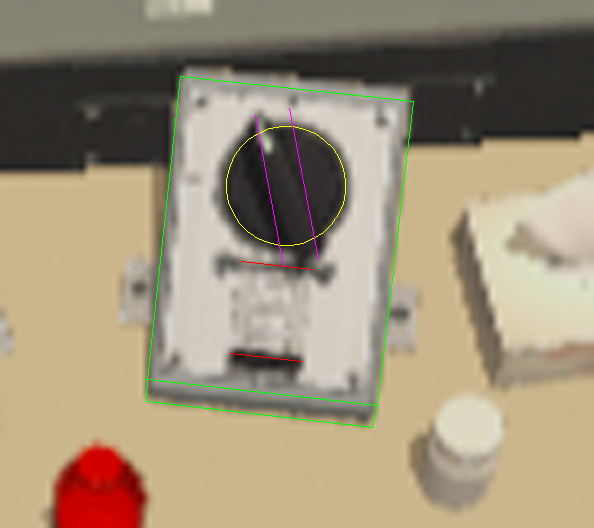

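Run:
```python
from iso import *
np.set_printoptions(precision=4,suppress=True)
C=np.load("c1.npy",allow_pickle=True).item()
def un(b,q,f=6.6):return np.array(q)/f+b-.5
S=[(loc(0,75,0),(102,398)),(loc(0,-75,0),(303,514)),(loc(197,75,0),(307,116)),(loc(197,-75,0),(510,227)),
 (loc(23,0,18),(206,406)),(np.array([-.085,.075,0]),(103,430)),(np.array([-.085,-.075,0]),(297,553)),(loc(135,0,14),(335,257)), (loc(83,0,0),(275,335))]
T=[(loc(197,75,0),(186,72)),(loc(197,-75,0),(411,93)),(loc(23,0,18),(266,361)),(loc(0,75,0),(152,381)),(loc(0,-75,0),(372,406)),(np.array([-.085,-.075,0]),(370,424)),(np.array([-.085,.075,0]),(149,403))]
obs=[("scene",l,un([255,150],q)) for l,q in S]+[("top",l,un([240,135],q)) for l,q in T]
# the off per camera (calibration slack)
def f(p):
    return np.concatenate([proj(C[n],W(p,l))-q for n,l,q in obs])
r=least_squares(f,[.59,-.325,-.2],loss="soft_l1");p=r.x;print(p,np.round(f(p).reshape(-1,2),1))
for nm in("scene","top"):
    o2=[o for o in obs if o[0]==nm];g=lambda p:np.concatenate([proj(C[n],W(p,l))-q for n,l,q in o2])
    print(nm,least_squares(g,p,loss="soft_l1").x)
p.tofile("p.bin")
for nm,(u0,u1,v0,v1) in(("scene",(270,333,160,230)),("top",(255,305,140,200))):
    c=C[nm];z=c["z_map"];H,Wd=z.shape;vv,uu=np.mgrid[0:H,0:Wd];K=c["camera_matrix"]
    X=(np.stack([(uu-K[0,2])/K[0,0]*z,(vv-K[1,2])/K[1,1]*z,z],-1)-c["t"])@c["R"]
    pts=X[v0:v1,u0:u1].reshape(-1,3);d=pts-[p[0],p[1],0];cy,sy=np.cos(p[2]),np.sin(p[2])
    l=np.c_[cy*d[:,0]+sy*d[:,1],-sy*d[:,0]+cy*d[:,1],d[:,2]]*1000
    n=-sa*(l[:,0]+85)+ca*(l[:,2]-30);s=ca*(l[:,0]+85)+sa*(l[:,2]-30);y=l[:,1]
    k=(n>36)&(n<60)&(abs(s-135)<70)&(abs(y)<60)
    q=np.c_[s[k],y[k]];m=q.mean(0);vt=np.linalg.svd(q-m)[2][0];vt*=np.sign(vt[0])
    print(nm,k.sum(),"bar ctr",m,np.median(n[k]),"ang",np.arctan2(vt[1],vt[0]),(q-m)@vt@[1] if 0 else ((q-m)@vt).min(),((q-m)@vt).max())
    k=(n>9)&(n<19)&(np.hypot(s-135,y)<50);print("hub",k.sum(),s[k].min(),s[k].max(),y[k].min(),y[k].max(),np.median(n[k]))
    k=(n>15)&(n<50)&(s<62)&(abs(y)<40);print("hasp",k.sum(),np.c_[s[k],y[k],n[k]].mean(0) if k.any() else 0,n[k].max() if k.any() else 0)
overlay(C["scene"],p,"ov_s2.png",(255,345,150,240),hang=.5,th=.1)
overlay(C["top"],p,"ov_t2.png",(240,330,135,215),hang=.5,th=.1)
```

```text
[ 0.5941 -0.3257 -0.2948] [[-0.3 -1.4]
 [-0.2  1.5]
 [-0.9 -0.7]
 [ 0.4  0.4]
 [ 0.8  0.6]
 [-0.8 -0.4]
 [-0.   1.5]
 [-0.4 -1.3]
 [ 1.6 -0.2]
 [-0.8  0.5]
 [ 0.4  1. ]
 [ 0.1 -0.4]
 [-0.6 -0.5]
 [ 0.9 -0.4]
 [ 0.5  0.1]
 [-0.3 -0.5]]
scene [ 0.5944 -0.3258 -0.2964]
top [ 0.5938 -0.3254 -0.2933]
scene 156 bar ctr [132.0293  -1.1939] 45.746589747225926 ang 0.4931762711264222 -44.934705481020615 49.98557710672244
hub 150 85.40781879487423 176.78333545613503 -39.481429076152004 41.40888744821148 13.70778169565251
hasp 48 [23.0316  0.4521 25.2118] 32.38340871042448
top 118 bar ctr [130.7794   1.0216] 46.48929506109562 ang 0.48511824404517645 -46.88305611929942 49.33527526604904
hub 149 88.08667533306833 176.2290372138687 -38.96021655645871 42.93546229740353 13.589119543499713
hasp 37 [20.3309  0.1255 27.6242] 37.3265675367252
```

View pics/ov_s2.png

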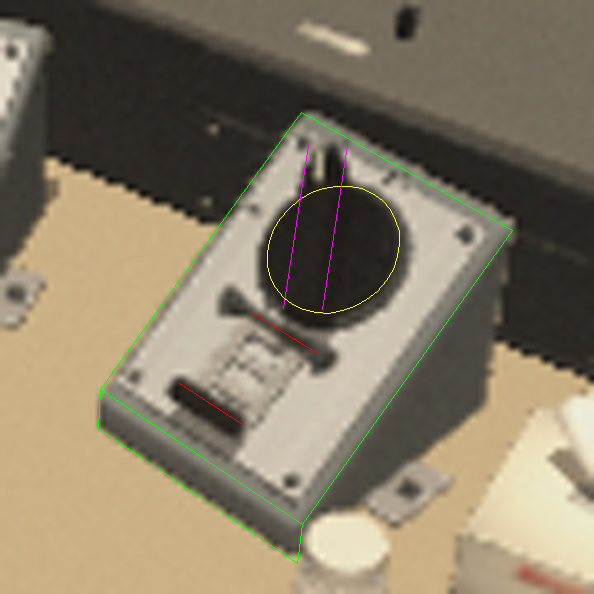

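View pics/ov_t2.png

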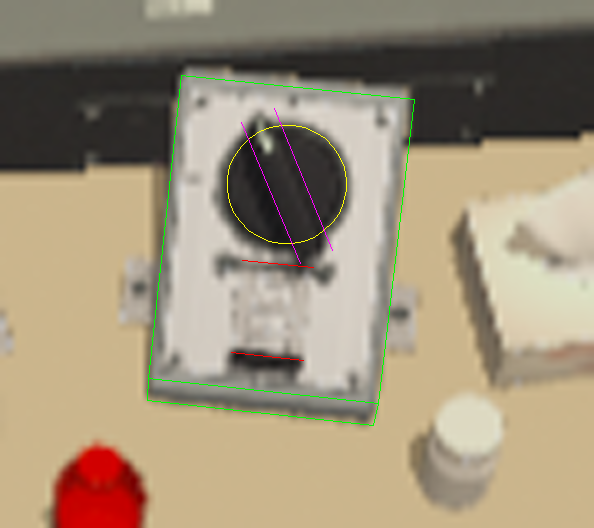

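>>> move_arm(rows=[4,0,-20,0,0,0,1,0,0,-45,0,0,0,1,0,0,-45,0,0,0,1,0,0,-45,0,0,0,1,0,0,-30,0,0,0,1,0,0,-15,0,0,0,1,0,0,-3,0,0,0,1,0,0,0,0,0,0,1])

```text
time: 7.85
position: [0.5131, 0.357, 0.0703]
tool_rot: [1.0, -0.002, 0.001, -0.0]
ft_force: [-0.5, 0.1, -1.9]
grip_width: 0.0552
```

Run:
```python
from h import *
c=robot.camera("scene");im=cv2.cvtColor(c["color"],cv2.COLOR_RGB2BGR)
cv2.imwrite("pics/pl.png",cv2.resize(im[100:210,90:210],None,fx=5,fy=5,interpolation=cv2.INTER_CUBIC))
o=robot.get_obs();print(o["position"],o["ft_force"])
```

```text
[0.51359043 0.35731521 0.07113901] [ 0.47097891 -0.46676418 -1.91587802]
```

View pics/pl.png

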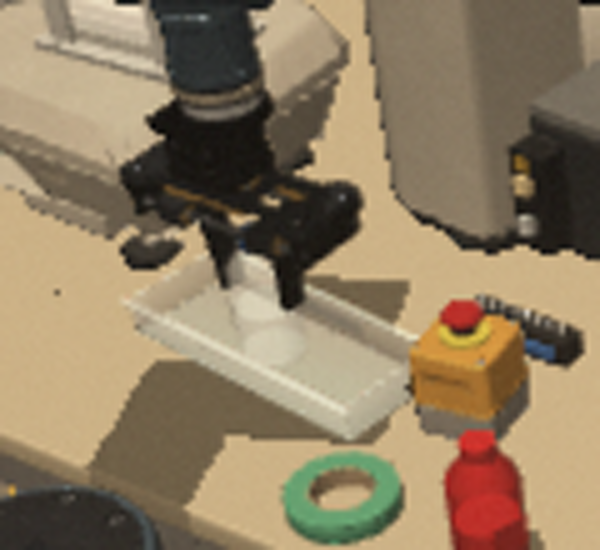

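>>> move_arm(rows=[0,0,-2,0,0,0,1,0,0,-2,0,0,0,1,0,0,0,0,0,0,1])

```text
time: 8.2
position: [0.5125, 0.3568, 0.0663]
tool_rot: [1.0, -0.002, 0.001, -0.0]
ft_force: [-0.1, 0.1, -1.3]
grip_width: 0.0552
```

>>> move_arm(rows=[0,0,-1,0,0,0,1,0,0,-1,0,0,0,1,0,0,0,0,0,0,1])

```text
time: 8.5
position: [0.5135, 0.3571, 0.0656]
tool_rot: [1.0, -0.001, 0.002, -0.001]
ft_force: [-1.3, -1.4, 6.8]
grip_width: 0.0555
```

Contact with the tray floor. I'll release and rise.

>>> move_arm(rows=[0,0,0,0,0,0,0.6,0,0,0,0,0,0,0.3,0,0,0,0,0,0,0,0,0,0,0,0,0,0,0,0,0,0,0,0,0,0,0,15,0,0,0,0,0,0,30,0,0,0,0,0,0,45,0,0,0,0,0,0,45,0,0,0,0,0,0,45,0,0,0,0,0,0,25,0,0,0,0])

```text
time: 9.6
position: [0.5136, 0.3574, 0.2743]
tool_rot: [1.0, -0.002, 0.004, -0.002]
ft_force: [0.5, 0.2, -0.3]
grip_width: 0.087
```

Run:
```python
from h import *
c=robot.camera("scene");im=cv2.cvtColor(c["color"],cv2.COLOR_RGB2BGR)
cv2.imwrite("pics/pl2.png",cv2.resize(im[100:210,90:210],None,fx=5,fy=5,interpolation=cv2.INTER_CUBIC))
o=robot.get_obs();print(o["time"],o["position"],o["ft_force"],o["q"])
```

```text
9.65 [0.51530589 0.35820511 0.27774554] [0.99958854 0.40703302 2.21149692] [ 4.29652099e-01  4.70667699e-01  1.37198180e+00 -1.67286562e-05
  1.28467587e+00  2.00339913e+00]
```

View pics/pl2.png

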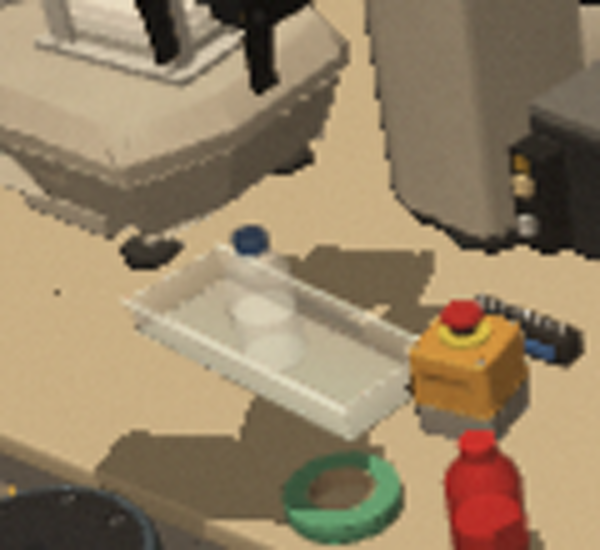

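```bash
cat > tgt.py <<'E'
from iso import *
from scipy.spatial.transform import Rotation as Ro
P=np.array([.594,-.3255,-.295])
def frame(theta,tilt=35):
    """tool R with x = nose dir"""
    t=np.deg2rad(tilt);es=np.array([np.cos(t),0,np.sin(t)]);n=np.array([-np.sin(t),0,np.cos(t)]);ey=np.array([0,1.,0])
    x=np.cos(theta)*es+np.sin(theta)*ey;z=-n;y=np.cross(z,x)
    return Ro.from_euler("z",P[2])*Ro.from_matrix(np.c_[x,y,z])
def delta(pos,R):
    o=robot.get_obs();R0=Ro.from_quat(o["tool_rot"])
    return (pos-o["position"])*1000,(R*R0.inv()).as_rotvec()
E
python3 - <<'E'
from tgt import *
np.set_printoptions(precision=4,suppress=True)
R=frame(.49);print(R.as_matrix());o=robot.get_obs();print(o["tool_rot"])
for n in(18,100,140):
    q=W(P,loc(132,.5,n));d,r=delta(q,R);print(n,q,d,r,np.linalg.norm(r))
E
```

```text
[[ 0.8284  0.1123  0.5488]
 [ 0.2402 -0.9563 -0.1668]
 [ 0.5061  0.2699 -0.8192]]
[ 1.     -0.0015  0.0065 -0.003 ]
18 [ 0.6064 -0.3287  0.1205] [  91.0901 -686.9493 -157.2887] [-0.2417 -0.5527  0.1884] 0.6320071020698553
100 [ 0.5614 -0.3151  0.1876] [  46.0885 -673.2748  -90.1182] [-0.2417 -0.5527  0.1884] 0.6320071020698553
140 [ 0.5394 -0.3084  0.2204] [  24.1366 -666.6044  -57.3522] [-0.2417 -0.5527  0.1884] 0.6320071020698553
```

>>> move_arm(rows=[0,-15,0,0,0,0,0,0,-30,0,-0.02,-0.046,0.016,0,2,-45,0,-0.02,-0.046,0.016,0,2,-45,0,-0.02,-0.046,0.016,0,2,-45,0,-0.02,-0.046,0.016,0,2,-45,0,-0.02,-0.046,0.016,0,2,-45,0,-0.02,-0.046,0.016,0,2,-45,0,-0.02,-0.046,0.016,0,2,-45,0,-0.02,-0.046,0.016,0,2,-45,0,-0.02,-0.046,0.016,0,2,-45,0,-0.02,-0.046,0.016,0,2,-45,0,-0.02,-0.046,0.016,0])

```text
time: 10.85
position: [0.5295, -0.131, 0.2665]
tool_rot: [0.96, 0.084, 0.244, 0.105]
ft_force: [0.5, 0.8, -0.6]
grip_width: 0.0876
```

>>> move_arm(rows=[2,-45,0,-0.02,-0.046,0.016,0,2,-45,-5,0,0,0,0,0,-45,-10,0,0,0,0,0,-30,-15,0,0,0,0,0,-7,-15,0,0,0,0,0,0,-12,0,0,0,0,0,0,0,0,0,0,0,0,0,0,0,0,0,0])

```text
time: 11.65
position: [0.5347, -0.286, 0.2097]
tool_rot: [0.955, 0.09, 0.26, 0.109]
ft_force: [-0.4, -0.8, 0.3]
grip_width: 0.0871
```

Run:
```python
from tgt import *
np.set_printoptions(precision=4,suppress=True)
c=robot.camera("scene");im=cv2.cvtColor(c["color"],cv2.COLOR_RGB2BGR)
cv2.imwrite("pics/hv.png",cv2.resize(im[100:250,230:380],None,fx=4,fy=4,interpolation=cv2.INTER_CUBIC))
c=robot.camera("top");im=cv2.cvtColor(c["color"],cv2.COLOR_RGB2BGR)
cv2.imwrite("pics/hvt.png",cv2.resize(im[100:250,200:350],None,fx=4,fy=4,interpolation=cv2.INTER_CUBIC))
o=robot.get_obs();print(o["time"],o["position"],o["q"],o["ft_force"])
R=frame(.49)
for n in(18,45,140):
    q=W(P,loc(132,.5,n));d,r=delta(q,R);print(n,q,d,r)
```

```text
11.75 [ 0.5358 -0.2862  0.2112] [-0.8113  0.3887  1.9325  0.7358  0.4031 -0.0531] [ 0.6391 -0.2904  0.1904]
18 [ 0.6064 -0.3287  0.1205] [ 70.6428 -42.5181 -90.7125] [-0.0093 -0.0362  0.0069]
45 [ 0.5916 -0.3242  0.1426] [ 55.8252 -38.0155 -68.5954] [-0.0093 -0.0362  0.0069]
140 [ 0.5394 -0.3084  0.2204] [  3.6893 -22.1732   9.224 ] [-0.0093 -0.0362  0.0069]
```

View pics/hv.png

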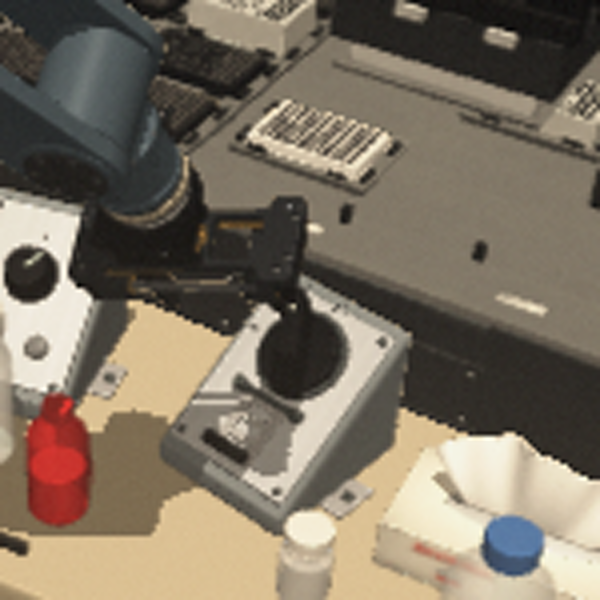

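View pics/hvt.png

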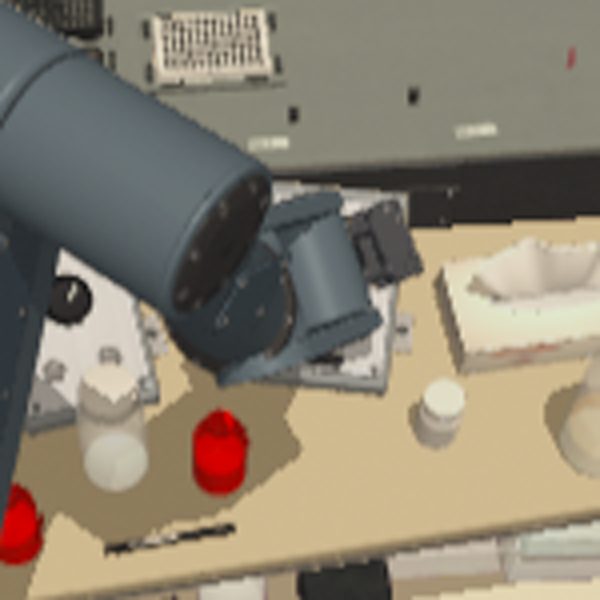

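>>> move_arm(rows=[2,-11,5,-0.005,-0.018,0.003,0,2,-11,4,-0.004,-0.018,0.003,0,0,0,0,0,0,0,0,11,-3.5,-16,0,0,0,0,16,-5,-24,0,0,0,0,12,-3.5,-17.5,0,0,0,0,5,-1.5,-8,0,0,0,0,0,0,0,0,0,0,0,0,0,0,0,0,0,0])

```text
time: 12.65
position: [0.584, -0.3215, 0.155]
tool_rot: [0.949, 0.093, 0.278, 0.115]
ft_force: [-0.4, -0.3, 0.3]
grip_width: 0.0872
```

Run:
```python
from tgt import *
np.set_printoptions(precision=4,suppress=True)
c=robot.camera("scene");im=cv2.cvtColor(c["color"],cv2.COLOR_RGB2BGR)
cv2.imwrite("pics/hv2.png",cv2.resize(im[130:240,240:350],None,fx=5.4,fy=5.4,interpolation=cv2.INTER_CUBIC))
o=robot.get_obs();print(o["time"],o["position"],o["q"],o["ft_force"])
R=frame(.49)
for n in(18,60):
    q=W(P,loc(132,.5,n));d,r=delta(q,R);print(n,q,d,r)
```

```text
12.7 [ 0.5839 -0.3217  0.1554] [-0.802   0.554   1.8621  1.0288  0.331  -0.3491] [-0.0283  0.0393  1.2652]
18 [ 0.6064 -0.3287  0.1205] [ 22.4468  -6.9969 -34.9145] [0.0001 0.0006 0.0008]
60 [ 0.5833 -0.3217  0.1549] [-0.6027  0.0071 -0.5101] [0.0001 0.0006 0.0008]
```

View pics/hv2.png

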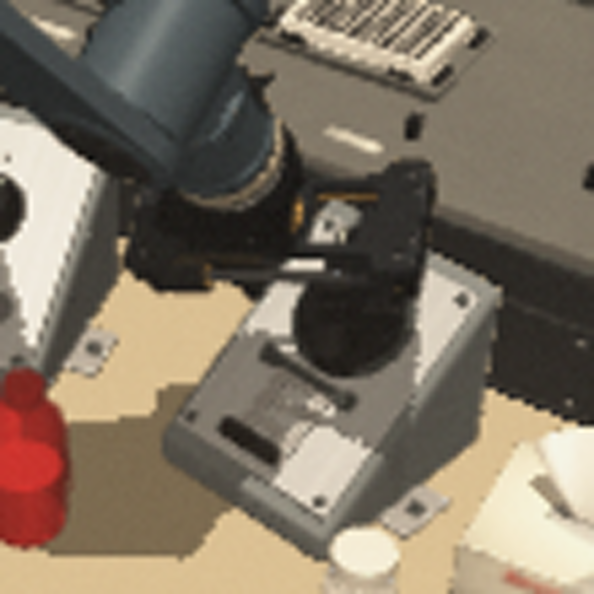

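>>> move_arm(rows=[7,-2.2,-11,0,0,0,0,7,-2.2,-11,0,0,0,0,5,-1.4,-7,0,0,0,0,3,-0.8,-3.8,0,0,0,0,0,0,0,0,0,0,0])

```text
time: 13.2
position: [0.6062, -0.3287, 0.1217]
tool_rot: [0.949, 0.092, 0.278, 0.115]
ft_force: [-0.2, 1.3, 0.0]
grip_width: 0.0867
```

>>> move_arm(rows=[0,0,0,0,0,0,0.4,0,0,0,0,0,0,0.6,0,0,0,0,0,0,0.8,0,0,0,0,0,0,1,0,0,0,0,0,0,1,0,0,0,0,0,0,1,0,0,0,0,0,0,1,0,0,0,0,0,0,1,0,0,0,0,0,0,1], grip_force=40)

```text
time: 14.1
position: [0.606, -0.3282, 0.1216]
tool_rot: [0.949, 0.092, 0.278, 0.114]
ft_force: [-1.3, 7.5, -1.1]
grip_width: 0.0231
```

>>> move_arm(rows=[0,0,0,-0.0274,0.0083,0.041,1,0,0,0,-0.0439,0.0133,0.0655,1,0,0,0,-0.0439,0.0133,0.0655,1,0,0,0,-0.0439,0.0133,0.0655,1,0,0,0,-0.0439,0.0133,0.0655,1,0,0,0,0,0,0,1])

```text
time: 14.7
position: [0.6063, -0.3286, 0.1218]
tool_rot: [0.916, 0.265, 0.252, 0.164]
ft_force: [0.4, 1.0, -0.2]
grip_width: 0.0218
```

Run:
```python
from tgt import *
np.set_printoptions(precision=4,suppress=True)
o=robot.get_obs();print(o["time"],o["position"],o["q"],o["ft_force"],o["moment"],o["grip_width"])
R=frame(.49);r=(Ro.from_quat(o["tool_rot"])*R.inv()).as_rotvec();print(r,np.linalg.norm(r))
```

```text
14.7 [ 0.6063 -0.3286  0.1218] [-0.78    0.6343  1.8247  1.1411  0.2989 -0.8195] [ 0.4492  1.0127 -0.1648] [0.0538 0.3137 0.1559] 0.021757032869322165
[-0.2026  0.0611  0.3025] 0.3691448520127311
```

>>> move_arm(rows=[0,0,0,-0.0439,0.0133,0.0655,1,0,0,0,-0.0439,0.0133,0.0655,1,0,0,0,-0.0439,0.0133,0.0655,1,0,0,0,-0.0439,0.0133,0.0655,1,0,0,0,-0.0439,0.0133,0.0655,1,0,0,0,-0.0439,0.0133,0.0655,1,0,0,0,-0.0439,0.0133,0.0655,1,0,0,0,-0.0439,0.0133,0.0655,1,0,0,0,0,0,0,1])

```text
time: 15.6
position: [0.6073, -0.3295, 0.1226]
tool_rot: [0.786, 0.539, 0.188, 0.236]
ft_force: [4.4, -0.3, -0.2]
grip_width: 0.0216
```

```bash
cat > st.py <<'E'
from tgt import *
np.set_printoptions(precision=4,suppress=True)
o=robot.get_obs();print(o["time"],o["position"],o["q"],o["ft_force"],o["moment"],o["grip_width"])
nw=-frame(0).as_matrix()[:,2];print("moment about n",o["moment"]@nw,"F.n",o["ft_force"]@nw)
T=Ro.from_quat(o["tool_rot"]);F=frame(0).inv()*T;r=F.as_rotvec();print("tool angle about n (theta):",-r[2],r)
E
python3 st.py
```

```text
15.6 [ 0.6073 -0.3295  0.1226] [-0.78    0.6341  1.8229  1.1439  0.2989 -1.46  ] [ 4.3985 -0.3202 -0.1954] [-0.0901 -0.2545  0.2284] 0.021623407573719527
moment about n 0.1940741985970391 F.n -2.627337091746745
tool angle about n (theta): 1.4975611851814605 [-0.0028  0.002  -1.4976]
```

>>> move_arm(rows=[0,0,0,-0.022,0.0067,0.033,1,0,0,0,-0.022,0.0067,0.033,1,0,0,0,0,0,0,1])

```text
time: 15.9
position: [0.6074, -0.3296, 0.1228]
tool_rot: [0.764, 0.57, 0.179, 0.243]
ft_force: [5.2, -1.1, 0.5]
grip_width: 0.0217
```

```bash
python3 st.py
```

```text
15.9 [ 0.6074 -0.3296  0.1228] [-0.7801  0.634   1.8226  1.144   0.2992 -1.539 ] [ 5.1977 -1.1054  0.512 ] [ 0.0245 -0.3915  0.0798] 0.021697346760302903
moment about n -0.013333854671239006 F.n -2.6173801102218244
tool angle about n (theta): 1.576373858185124 [-0.003   0.0023 -1.5764]
```

>>> move_arm(rows=[0,0,0,-0.0165,0.005,0.0246,1,0,0,0,-0.0165,0.005,0.0246,1,0,0,0,0,0,0,1])

```text
time: 16.2
position: [0.6074, -0.3298, 0.1228]
tool_rot: [0.749, 0.59, 0.173, 0.248]
ft_force: [4.1, -1.5, 0.5]
grip_width: 0.0222
```

```bash
python3 st.py
```

```text
16.2 [ 0.6074 -0.3298  0.1228] [-0.7805  0.6341  1.8229  1.1474  0.299  -1.5955] [ 4.0507 -1.5145  0.5401] [ 0.5776 -0.5885 -0.8076] 0.022231569646418856
moment about n -1.0767022601061589 F.n -2.0331891440381655
tool angle about n (theta): 1.6292594570806074 [-0.0039  0.0025 -1.6293]
```

>>> move_arm(rows=[0,0,0,0,0,0,0.5,0,0,0,0,0,0,0.5,0,0,0,0,0,0,0.5,-3,1,5,0,0,0,0.5,-8,2.5,12,0,0,0,0.5,-14,4,20,0,0,0,0.5,-20,6,30,0,0,0,0.5,-15,5,22,0,0,0,0.5,0,0,0,0,0,0,0.5])

```text
time: 17.1
position: [0.5451, -0.3099, 0.2137]
tool_rot: [0.746, 0.594, 0.171, 0.249]
ft_force: [-0.1, -0.5, -0.2]
grip_width: 0.0436
```

```bash
python3 st.py
python3 - <<'E'
from tgt import *
c=robot.camera("scene");np.save("c2.npy",c,allow_pickle=True)
overlay(c,P,"h2o.png",(255,345,150,240),hang=1.571,th=.12)
im=cv2.cvtColor(c["color"],cv2.COLOR_RGB2BGR)
cv2.imwrite("pics/h2.png",cv2.resize(im[130:240,240:350],None,fx=5.4,fy=5.4,interpolation=cv2.INTER_CUBIC))
E
```

```text
17.1 [ 0.5451 -0.3099  0.2137] [-0.8462  0.4093  1.9108  0.8516  0.4108 -1.3428] [-0.0998 -0.5388 -0.2384] [ 0.0747  0.2377 -0.022 ] 0.04358970402292385
moment about n -0.019385440395549045 F.n -0.23041624490086327
tool angle about n (theta): 1.6398865637579496 [-0.0042  0.0013 -1.6399]
```

View pics/h2.png

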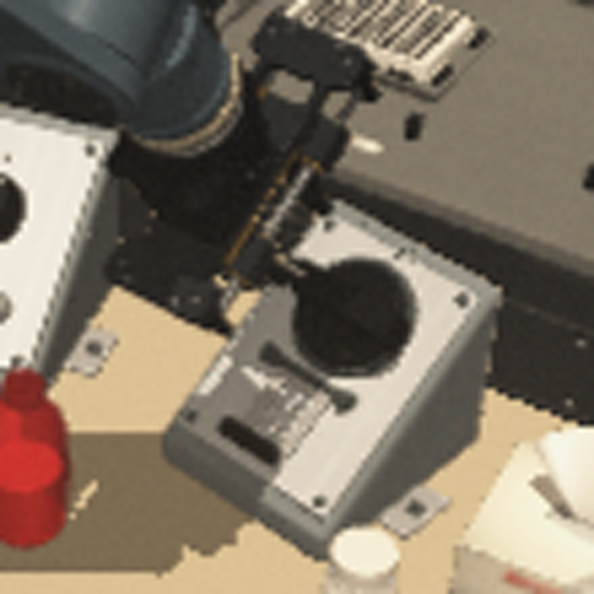

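View pics/h2o.png

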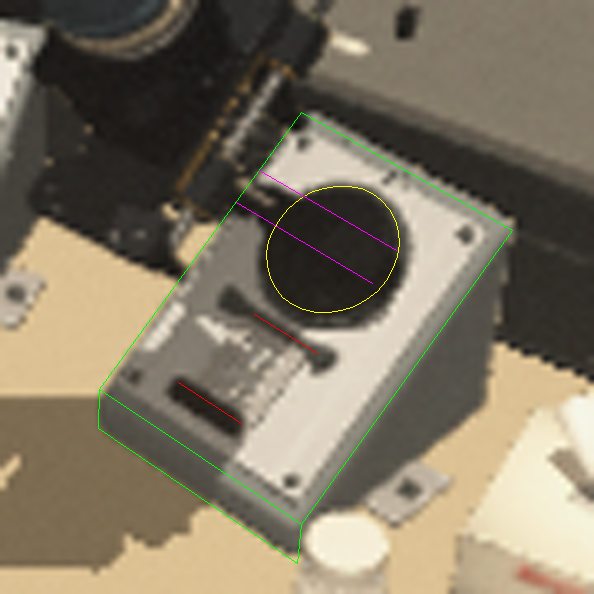

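```bash
cat > hp.py <<'E'
from tgt import *
np.set_printoptions(precision=2,suppress=True)
H=80.5;TI=20
R=frame(0,TI);tz=R.as_matrix()[:,2]
def bar(th):
    return W(P,loc(H-(60*np.cos(th)-18*np.sin(th)),.5,60*np.sin(th)+18*np.cos(th)))
def tcp(th,ahead=12,back=0): return bar(th)+tz*(ahead-back)/1000
E
python3 - <<'E'
from hp import *
print(tz)
for th,b in((.06,90),(.06,0)):
    q=tcp(th,back=b);d,r=delta(q,R);print(th,q*1000,d,np.round(r,4))
o=tcp(.06)
for th in(.06,.3,.6,.9,1.2,1.5,1.55):
    print(th,(tcp(th)-o)*1000);o=tcp(th)
E
```

```text
[ 0.33 -0.1  -0.94]
0.06 [ 492.45 -294.12  133.4 ] [-53.17  16.08 -79.06] [ 0.79 -0.03 -1.46]
0.06 [ 521.91 -303.07   48.83] [ -23.71    7.13 -163.63] [ 0.79 -0.03 -1.46]
0.06 [0. 0. 0.]
0.3 [-1.99  0.61 14.85]
0.6 [ 2.33 -0.71 18.56]
0.9 [ 7.48 -2.27 17.01]
1.2 [11.95 -3.63 13.94]
1.5 [15.36 -4.67  9.63]
1.55 [ 2.8  -0.85  1.12]
```

>>> move_arm(rows=[-4.4,1.3,0,0.066,-0.0025,-0.1217,0,-4.4,1.3,0,0.066,-0.0025,-0.1217,0,-4.4,1.3,0,0.066,-0.0025,-0.1217,0,-4.4,1.3,0,0.066,-0.0025,-0.1217,0,-4.4,1.3,0,0.066,-0.0025,-0.1217,0,-4.4,1.3,0,0.066,-0.0025,-0.1217,0,-4.4,1.3,0,0.066,-0.0025,-0.1217,0,-4.4,1.3,0,0.066,-0.0025,-0.1217,0,-4.4,1.3,0,0.066,-0.0025,-0.1217,0,-4.4,1.3,0,0.066,-0.0025,-0.1217,0,-4.4,1.3,0,0.066,-0.0025,-0.1217,0,-4.4,1.3,0,0.066,-0.0025,-0.1217,0])

```text
time: 18.35
position: [0.4933, -0.294, 0.2094]
tool_rot: [0.973, -0.15, 0.172, 0.022]
ft_force: [0.9, 0.1, 0.2]
grip_width: 0.087
```

Run:
```python
from hp import *
c=robot.camera("scene")
im=cv2.cvtColor(c["color"],cv2.COLOR_RGB2BGR)
cv2.imwrite("pics/g1.png",cv2.resize(im[110:240,230:360],None,fx=4.6,fy=4.6,interpolation=cv2.INTER_CUBIC))
o=robot.get_obs();print(o["time"],o["q"],o["position"]*1000)
for th,b in((.06,60),(.06,0)):
    q=tcp(th,back=b);d,r=delta(q,R);print(th,q*1000,d,np.round(r,4))
```

```text
18.4 [-0.83  0.37  1.84  0.3   0.65  0.84] [ 493.22 -294.63  209.62]
0.06 [ 502.27 -297.1   105.21] [   9.05   -2.47 -104.41] [-0.01  0.    0.01]
0.06 [ 521.91 -303.07   48.83] [  28.69   -8.44 -160.79] [-0.01  0.    0.01]
```

View pics/g1.png

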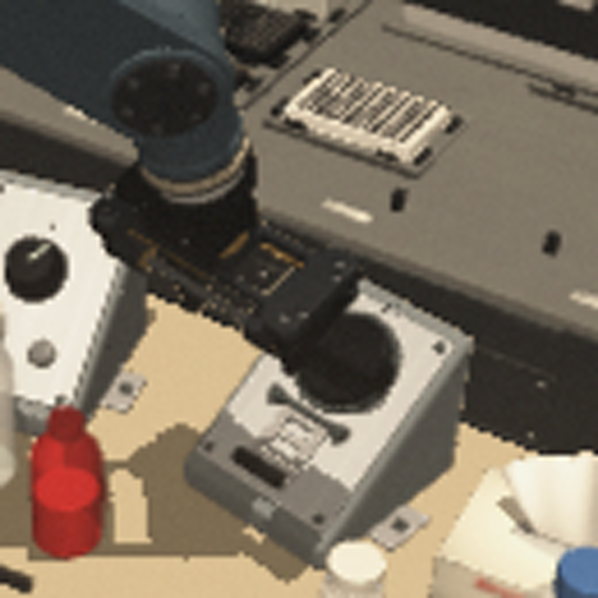

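>>> move_arm(rows=[3,-0.8,-30,-0.004,0,0.005,0,3,-0.8,-42,-0.004,0,0.005,0,3,-0.9,-32,0,0,0,0,6,-1.7,-16,0,0,0,0,5.5,-1.7,-17,0,0,0,0,0,0,0,0,0,0,0])

```text
time: 19.0
position: [0.5133, -0.2995, 0.0704]
tool_rot: [0.975, -0.141, 0.172, 0.025]
ft_force: [0.3, -0.0, -0.6]
grip_width: 0.0868
```

Run:
```python
from hp import *
for n in("scene","top"):
    c=robot.camera(n)
    im=cv2.cvtColor(c["color"],cv2.COLOR_RGB2BGR)
    cv2.imwrite("pics/g2%s.png"%n,cv2.resize(im[140:240,240:340],None,fx=6,fy=6,interpolation=cv2.INTER_CUBIC))
o=robot.get_obs();print(o["time"],o["q"],o["position"]*1000,o["ft_force"])
for th,b in((.06,25),(.06,0)):
    q=tcp(th,back=b);d,r=delta(q,R);print(th,q*1000,d,np.round(r,4))
```

```text
19.1 [-0.81  0.64  1.9   0.53  0.34  0.57] [ 513.62 -299.99   72.83] [ 0.07 -0.03 -0.24]
0.06 [ 513.73 -300.58   72.32] [ 0.11 -0.59 -0.51] [ 0.    0.   -0.01]
0.06 [ 521.91 -303.07   48.83] [  8.29  -3.08 -24.01] [ 0.    0.   -0.01]
```

View pics/g2scene.png

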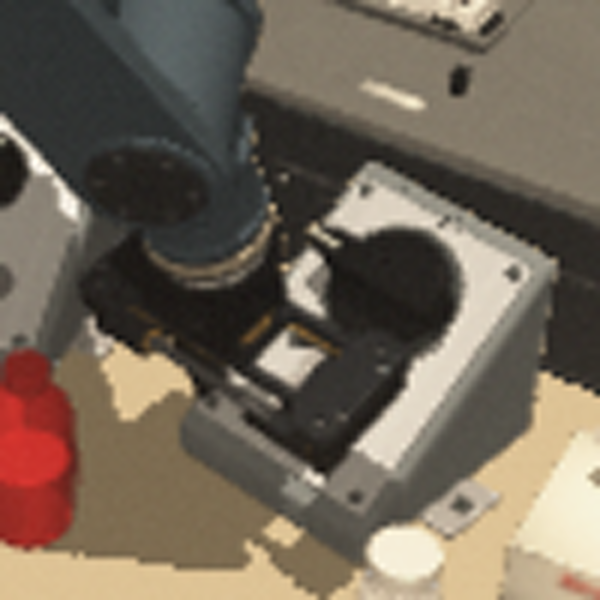

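View pics/g2top.png

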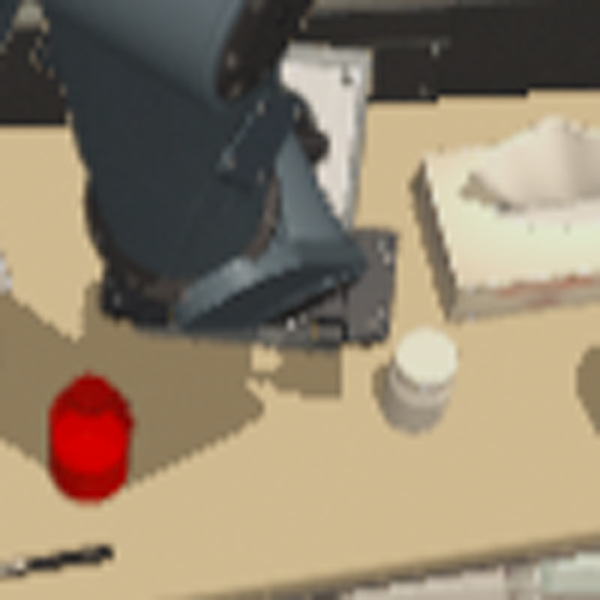

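>>> move_arm(rows=[3,-1,-8,0,0,0,0,3,-1,-8,0,0,0,0,2.2,-1,-7.5,0,0,0,0,0,0,0,0,0,0,0])

```text
time: 19.5
position: [0.522, -0.3033, 0.0493]
tool_rot: [0.974, -0.142, 0.174, 0.026]
ft_force: [0.9, 0.2, -0.5]
grip_width: 0.0868
```

>>> move_arm(rows=[0,0,0,0,0,0,0.2,0,0,0,0,0,0,0.4,0,0,0,0,0,0,0.6,0,0,0,0,0,0,0.8,0,0,0,0,0,0,1,0,0,0,0,0,0,1,0,0,0,0,0,0,1,0,0,0,0,0,0,1], grip_force=15)

```text
time: 20.3
position: [0.5224, -0.3018, 0.0502]
tool_rot: [0.974, -0.142, 0.174, 0.025]
ft_force: [2.6, 3.9, 0.8]
grip_width: 0.0461
```

Run:
```python
from hp import *
o=tcp(.06)
for th in np.r_[.06+.12*np.arange(1,13),1.56]:
    print(round(th,2),(tcp(th)-o)*1000);o=tcp(th)
```

```text
0.18 [-1.42  0.43  7.36]
0.3 [-0.57  0.17  7.49]
0.42 [ 0.29 -0.09  7.51]
0.54 [ 1.15 -0.35  7.42]
0.66 [ 1.99 -0.6   7.22]
0.78 [ 2.8  -0.85  6.92]
0.9 [ 3.58 -1.09  6.52]
1.02 [ 4.3  -1.31  6.02]
1.14 [ 4.96 -1.51  5.44]
1.26 [ 5.54 -1.68  4.78]
1.38 [ 6.05 -1.84  4.06]
1.5 [ 6.47 -1.97  3.27]
1.56 [ 3.36 -1.02  1.32]
```

>>> move_arm(rows=[-1.4,0.4,7.4,0,0,0,1,-0.6,0.2,7.5,0,0,0,1,0.3,-0.1,7.5,0,0,0,1,1.1,-0.3,7.4,0,0,0,1,2,-0.6,7.2,0,0,0,1,2.8,-0.9,6.9,0,0,0,1,0,0,0,0,0,0,1])

```text
time: 21.0
position: [0.5252, -0.3025, 0.0944]
tool_rot: [0.974, -0.141, 0.173, 0.024]
ft_force: [0.2, 5.3, 0.3]
grip_width: 0.0456
```

Run:
```python
from hp import *
c=robot.camera("scene")
im=cv2.cvtColor(c["color"],cv2.COLOR_RGB2BGR)
cv2.imwrite("pics/g3.png",cv2.resize(im[140:240,240:340],None,fx=6,fy=6,interpolation=cv2.INTER_CUBIC))
o=robot.get_obs();print(o["time"],o["q"],o["ft_force"],o["grip_width"],(o["position"]-tcp(.78))*1000)
```

```text
21.05 [-0.79  0.61  1.86  0.44  0.4   0.68] [0.25 7.53 0.08] 0.04576876919102662 [-1.06  1.85  1.46]
```

View pics/g3.png

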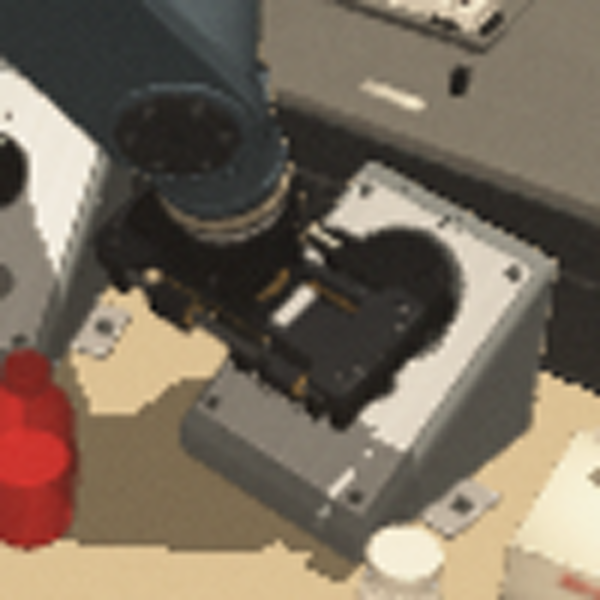

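>>> move_arm(rows=[3.6,-0.6,6.5,0,0,0,1,4.3,-0.8,6,0,0,0,1,5,-1.3,5.4,0,0,0,1,5.5,-1.7,4.8,0,0,0,1,6,-1.8,4.1,0,0,0,1,0,0,0,0,0,0,1])

```text
time: 21.65
position: [0.5507, -0.3101, 0.1223]
tool_rot: [0.974, -0.142, 0.174, 0.026]
ft_force: [-2.4, 6.2, 4.5]
grip_width: 0.0461
```

Run:
```python
from hp import *
o=robot.get_obs();print(o["time"],o["q"],o["ft_force"],o["grip_width"],(o["position"]-tcp(1.38))*1000)
```

```text
21.65 [-0.77  0.58  1.78  0.34  0.49  0.81] [-2.37  6.22  4.53] 0.04605156217568537 [0.12 1.66 2.71]
```

>>> move_arm(rows=[6.5,-2,2.5,0,0,0,1,3.4,-1,0.5,0,0,0,1,0,0,0,0,0,0,1])

```text
time: 21.95
position: [0.5609, -0.3131, 0.1262]
tool_rot: [0.974, -0.142, 0.175, 0.026]
ft_force: [-2.6, 7.4, 8.9]
grip_width: 0.0457
```

```bash
cat > f.py <<'E'
from hp import *
o=robot.get_obs();print(o["time"],o["ft_force"],o["grip_width"],(o["position"]-tcp(1.5))*1000)
t=(bar(1.51)-bar(1.49));t/=np.linalg.norm(t);rad=bar(1.5)-W(P,loc(H,.5,0));rad/=np.linalg.norm(rad);print("F tang",o["ft_force"]@t,"rad",o["ft_force"]@rad,"pos tang",(o["position"]-tcp(1.5))@t*1000,"rad",(o["position"]-tcp(1.5))@rad*1000,t,rad)
E
python3 f.py
```

```text
21.95 [-2.62  7.41  8.92] 0.04568746242885189 [3.82 0.63 3.32]
F tang -0.9184958063507798 rad 10.019783135819184 pos tang 4.477220408801527 rad 1.751771364526414 [ 0.88 -0.27  0.38] [-0.36  0.11  0.92]
```

>>> move_arm(rows=[2.5,-0.8,2.5,0,0,0,1,0,0,0,0,0,0,1])

```text
time: 22.15
position: [0.5616, -0.3133, 0.1265]
tool_rot: [0.974, -0.142, 0.173, 0.025]
ft_force: [-3.6, 5.2, 1.5]
grip_width: 0.0461
```

```bash
python3 f.py
python3 - <<'E'
from hp import *
c=robot.camera("scene")
im=cv2.cvtColor(c["color"],cv2.COLOR_RGB2BGR)
cv2.imwrite("pics/g4.png",cv2.resize(im[140:240,240:340],None,fx=6,fy=6,interpolation=cv2.INTER_CUBIC))
E
```

```text
22.15 [-3.62  5.23  1.54] 0.046094982968678054 [4.52 0.47 3.71]
F tang -4.02100253108291 rad 3.320283345718055 pos tang 5.284077893711025 rad 1.8426209095203399 [ 0.88 -0.27  0.38] [-0.36  0.11  0.92]
```

View pics/g4.png

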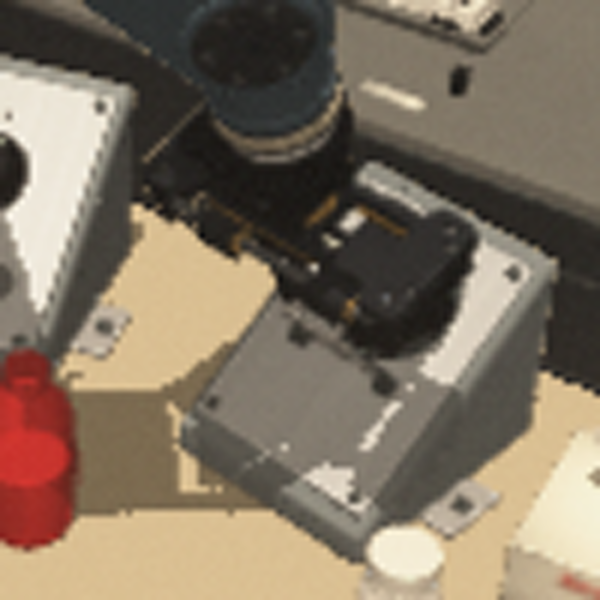

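>>> move_arm(rows=[3,-0.9,1.2,0,0,0,1,0,0,0,0,0,0,1,0,0,0,0,0,0,1])

```text
time: 22.5
position: [0.5618, -0.3132, 0.1265]
tool_rot: [0.975, -0.141, 0.17, 0.024]
ft_force: [-12.2, 4.7, 3.8]
grip_width: 0.0457
```

```bash
python3 f.py
```

```text
22.5 [-12.16   4.72   3.78] 0.04569181283737839 [4.73 0.51 3.69]
F tang -10.587053403425207 rad 8.445277752274867 pos tang 5.451551783763255 rad 1.747551962711629 [ 0.88 -0.27  0.38] [-0.36  0.11  0.92]
```

>>> move_arm(rows=[0,0,0,0,0,0,0.3,0,0,0,0,0,0,0,0,0,0,0,0,0,0,0,0,0,0,0,0,0,-2,0.6,5.6,0,0,0,0,-5,1.5,14,0,0,0,0,-10,3,28,0,0,0,0,-14,4,40,0,0,0,0,-14,4,40,0,0,0,0,0,0,0,0,0,0,0])

```text
time: 23.5
position: [0.5222, -0.3045, 0.2627]
tool_rot: [0.973, -0.142, 0.179, 0.03]
ft_force: [0.6, 0.0, 0.6]
grip_width: 0.0869
```

```bash
python3 f.py
python3 - <<'E'
from hp import *
c=robot.camera("scene");save(c,"end_s.png")
im=cv2.cvtColor(c["color"],cv2.COLOR_RGB2BGR)
cv2.imwrite("pics/g5.png",cv2.resize(im[140:240,240:340],None,fx=6,fy=6,interpolation=cv2.INTER_CUBIC))
E
```

```text
23.5 [0.58 0.05 0.63] 0.08692853584870729 [-34.84   9.26 139.89]
F tang 0.738457613558117 rad 0.3736394994203713 pos tang 19.890820523908392 rad 143.0819521800932 [ 0.88 -0.27  0.38] [-0.36  0.11  0.92]
```

View pics/g5.png

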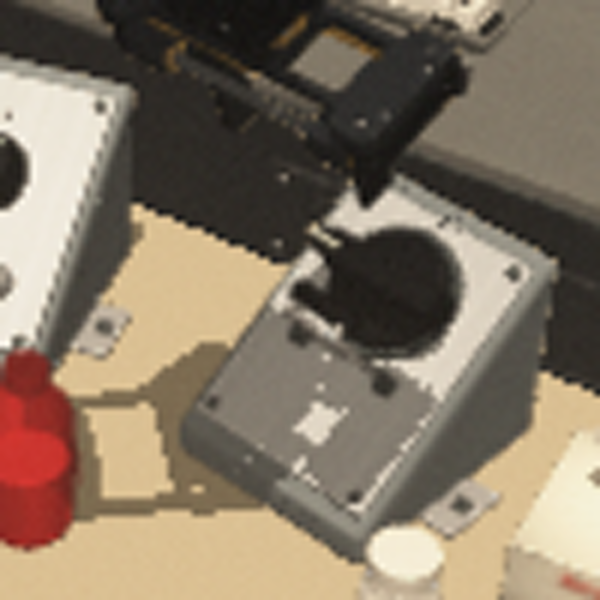

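>>> move_arm(rows=[0,10,25,0,0,0,0,0,25,25,0,0,0,0,0,45,15,0,0,0,0,0,45,0,0,0,0,0,0,45,0,0,0,0,0,0,45,0,0,0,0,0,0,45,0,0,0,0,0,0,45,0,0,0,0,0,0,45,0,0,0,0,0,0,45,0,0,0,0,0,0,30,0,0,0,0,0,0,10,0,0,0,0,0])

```text
time: 24.75
position: [0.5201, 0.1353, 0.3194]
tool_rot: [0.975, -0.14, 0.173, 0.026]
ft_force: [-0.1, -1.3, 1.1]
grip_width: 0.0869
```

Run:
```python
from hp import *
P2=P-np.array([2.5*np.cos(.295),-2.5*np.sin(.295),0])*1e-3
for n,b in(("scene",(255,345,150,240)),("top",(240,330,135,215))):
    c=robot.camera(n);save(c,"fin_%s.png"%n)
    overlay(c,P2,"fo_%s.png"%n,b,hang=1.571,th=1.5)
    z=c["z_map"];Hh,Wd=z.shape;vv,uu=np.mgrid[0:Hh,0:Wd];K=c["camera_matrix"]
    X=(np.stack([(uu-K[0,2])/K[0,0]*z,(vv-K[1,2])/K[1,1]*z,z],-1)-c["t"])@c["R"]
    pts=X[b[2]:b[3],b[0]:b[1]].reshape(-1,3);d=pts-[P2[0],P2[1],0];cy,sy=np.cos(P[2]),np.sin(P[2])
    l=np.c_[cy*d[:,0]+sy*d[:,1],-sy*d[:,0]+cy*d[:,1],d[:,2]]*1000
    nn=-sa*(l[:,0]+85)+ca*(l[:,2]-30);s=ca*(l[:,0]+85)+sa*(l[:,2]-30);y=l[:,1]
    k=(nn>36)&(nn<50)&(abs(s-135)<60)&(s>115)&(abs(y)<60)
    q=np.c_[s[k],y[k]];m=q.mean(0);vt=np.linalg.svd(q-m)[2][0];vt*=np.sign(vt[1])
    print(n,"handle",k.sum(),m,np.arctan2(vt[1],vt[0]))
    k=(nn>50)&(nn<90)&(s<120)&(abs(y)<30);print("bar",k.sum(),np.c_[s[k],y[k],nn[k]].mean(0),s[k].min(),s[k].max(),nn[k].max())
    k=(nn>15)&(nn<50)&(s<110)&(s>60)&(abs(y)<30);A=np.polyfit(nn[k],s[k],1) if k.sum()>5 else 0;print("flap",k.sum(),A,np.median(s[k]))
print(robot.get_obs()["time"])
```

```text
scene handle 140 [135.86  -1.39] 1.5825660972505928
bar 74 [93.97 -0.27 63.38] 81.75959995497486 105.15625271519482 70.37697748159361
flap 16 [ -0.49 103.28] 84.53544989958186
top handle 100 [133.52   0.44] 1.5808219228234204
bar 57 [90.96  0.53 65.27] 78.44039025957866 101.37517417932168 72.10513820773045
flap 21 [ -0.9  118.61] 102.36499285413133
24.85
```

View pics/fo_scene.png

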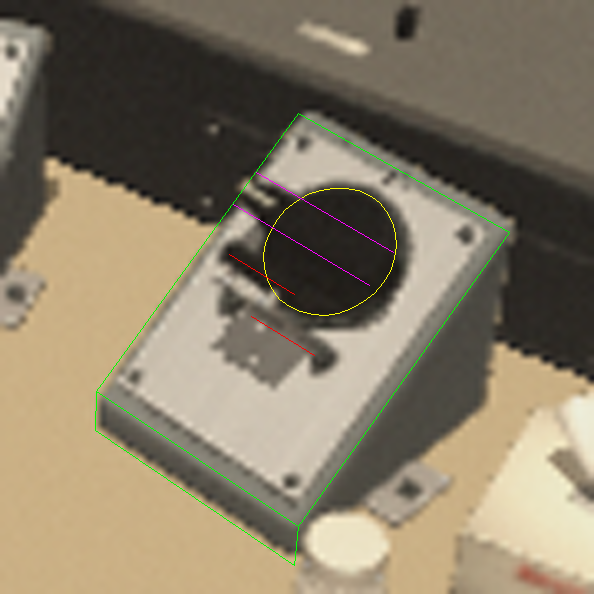

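View pics/fo_top.png

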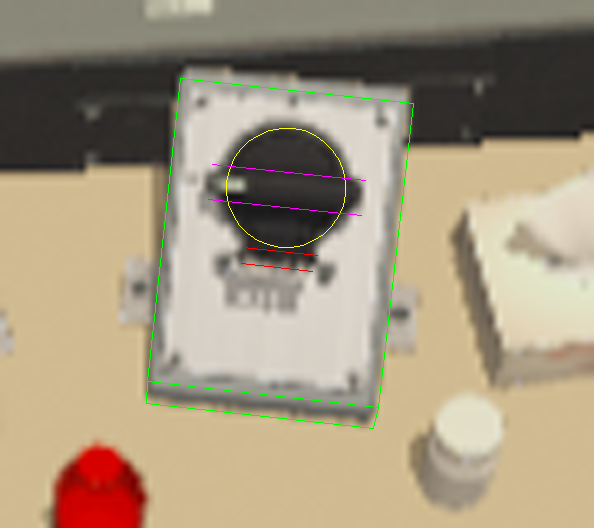

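View pics/fin_scene.png

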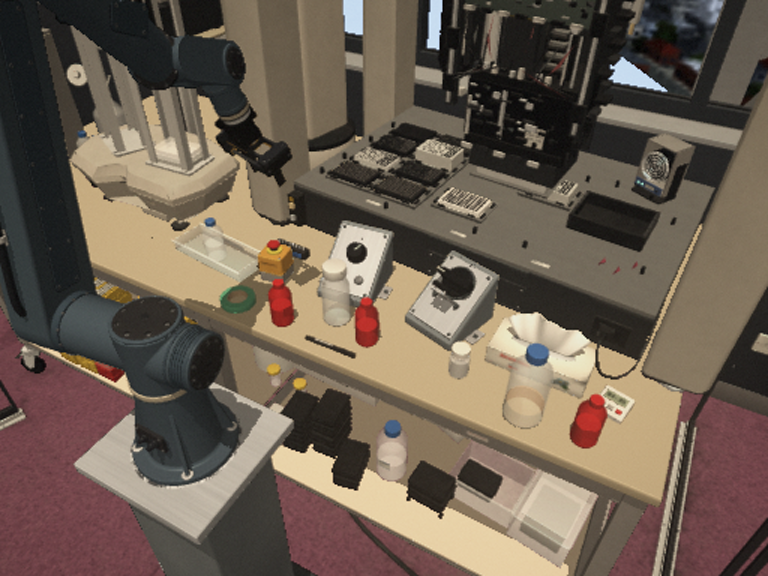

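```bash
python3 -c "
from rig import robot
print(robot.get_obs()['ft_force']);print(robot.hand_in())"
```

```text
[0.56176442 0.64065767 0.93275891]
the job is handed in; nothing more can be done
None
```

The job is handed in at about 25 s on the robot's clock, with all three steps done in the order asked.

1. **Bottle:** I lifted the blue-capped bottle from in front of the isolator and lowered it into the clear tray until it touched the floor. The pictures taken after release show it standing upright there.
2. **Handle:** I pinched the bar and turned it about 1.08 rad anticlockwise until it met its stop; the turning moment rose from about 0.2 to 1.1 N m. The depth images then gave an angle of 1.58 rad, against 1.571 for fully off. The difference is within measurement error.
3. **Hasp:** I gripped its bar by the ends and swung it out until it stopped moving. The push rose to about 10 N with no further travel. The last pictures show it standing out at about 1.5 rad.

**Last checks:**
- The wrist force readings I saw stayed below about 15 N.
- In the final pictures the jar, tall bottle, red bottles and the neighbouring knob look as they did at the start. I judged this by eye and did not measure the knob mark.
- The robot is clear of everything.
- **Disagreement:** the hasp stopped about 5 mm further along its arc than my fitted model put the stop. I put that down to the bar slipping in the finger pads or errors of a few mm in my fit. A rough depth fit of the hasp flap had too few points to use.

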